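Empty the evaporation crucible and hold the shutter arm on its shaft

TASK

Get the small evaporation source ready: tip all four copper pellets out of the graphite crucible into the steel dish, then stand the empty crucible upright back in its seat and let go of it. Then pick the shutter arm up by its balance point and, keeping it level, lower its hub over the upright shaft until the end of the shaft is flush with the top of the hub and the round plate is centred above the crucible without touching it. Finish while still holding the arm there by its balance point, level and still, so that a colleague can tighten the clamp screw; leave the tools and rings lying around as they are.

Things in the scene. Friction and masses are not known exactly. Their poses are not given: they have to be found in the camera images.
- source: Evaporation source, fixed: aluminium plate 300x100x12 mm with an upright shaft near one end, a round crucible seat near the other. Origin on the worktop below the shaft axis; z up, x from shaft to seat (seat axis x=190, y=0). Plate x -55..245, y -50..50. Round shaft foot: 70 mm wide up to 25 mm above the worktop, then 31 mm wide up to 55. Seat block 72 mm wide, top at 34.
- shaft_tip (a point): Centre of the shaft's upper end, 110 mm above the worktop. The shaft is 12 mm thick, stands free for 55 mm above its housing, and its last 3.5 mm taper to 6 mm. It does not turn and has no shoulder that could carry the hub at the wanted height. Axes as the source's.
- seat (a point): Centre of the floor of the crucible's seat, 26 mm above the worktop: a round recess 44 mm wide and 8 mm deep in the top of the seat block. Axes as the source's.
- crucible: Dark graphite cup, 46 mm high, 0.12 kg, standing in the seat with four pellets inside. Origin: centre of its underside, z out of the mouth. Foot 37 mm wide; outside widens to 54 mm at 20 mm height, straight from there to the rim. Inside a smooth cone, 30 mm wide at the 5 mm thick floor, 46 mm at the rim. Seated, its rim is 72 mm above the worktop.
- dish: Loose round steel dish with a flat floor 4 mm thick, 122 mm wide at the foot and 140 mm at the rim, 34 mm high, wall 2.5 mm, 0.25 kg. Origin at the centre of its underside, z up.
- shutter: Loose shutter arm, 0.48 kg, lying flat. Origin on the bore axis at the underside, z up, x along the bar to the plate. Steel hub 40 mm wide, 26 high, through bore 16, clamp ear to x=-33; bar on edge 8 mm wide, 16 high (z 0..16) to x=160, then 11; round plate 68 mm wide, 3 thick, centre x=190. Undersides flush (z=0). Flush on the shaft its underside is 84 mm up, 12 mm over the crucible.
- hub_top (a point): Centre of the bore at the top face of the hub, 26 mm above the arm's underside. Axes as the arm's.
- balance (a point): The balance point (centre of mass) of the shutter arm along its bar: 65 mm from the bore axis towards the plate, in the middle of the bar's 8 mm width, 8 mm above the underside. Not marked on the part. Grip across the bar here, within 20 mm. Axes as the arm's.
- plate_centre (a point): Centre of the round plate at its underside, 190 mm from the bore axis. Axes as the arm's.
- pellet_1: Copper pellet, a ball 13 mm across, 10 g; origin at its centre. At the start in the crucible; rolls out once that is tipped past horizontal.
- pellet_2: Copper pellet, a ball 13 mm across, 10 g; origin at its centre. At the start in the crucible; rolls out once that is tipped past horizontal.
- pellet_3: Copper pellet, a ball 13 mm across, 10 g; origin at its centre. At the start in the crucible; rolls out once that is tipped past horizontal.
- pellet_4: Copper pellet, a ball 13 mm across, 10 g; origin at its centre. At the start in the crucible; rolls out once that is tipped past horizontal.
- tweezers: Bystander: steel tweezers 140 mm long lying near the front edge.
- hex_key: Bystander: black hex key 84 mm long lying near the front edge.
- gasket_ring: Bystander: copper gasket pack, a flat ring 49 mm wide and 10 mm high, behind the source.
- film_tape: Bystander: roll of amber film tape, 64 mm wide and 13 mm high, behind the source.

How it is judged:
By the outcome, as a careful person would: the job done as asked, in the order asked, and still so for the second after the job is handed in, while the arm keeps its last pose, push and grip.
It also fails if it takes over 64 s, if anything falls off the work surface, if the arm or the gripper's body presses on something with over 40 N, if the wrist force passes 120 N, or if a joint passes its speed limit or range.

ROBOT

A 6-joint arm with a two-finger parallel gripper is mounted at the origin on a cart in front of the work surface, level with it; the furniture and walls round the work are solid. World frame = base frame: x ahead of the robot, y to its left, z up, the work surface at z = 0. Lengths are in m, angles in degrees, forces in N, time in s.
With the tool pointing down it reaches from about 0.3 to 0.75 m from the base axis. Payload 8.5 kg.
Tool frame: the origin (TCP) lies at the very end of the fingers, on their centre line; the grasp point (between the pads) lies 19 mm behind it; z points along the fingers, y is the line along which they close (so a half turn about z gives the same grasp; the last joint's range is limited). The gripper opens to 85 mm and grips with 20 to 120 N. Pads are 22 mm wide; open, the fingers measure 114 mm over their backs; the gripper's body (76 mm by 85 mm) begins 54 mm behind the grasp point. The pads swing forward as they close: fully open they stand 13 mm farther back than shut.
Start: joints at [52.523, 21.807, 74.336, -0, 83.858, -12.336], TCP at [0.234, 0.498, 0.231] pointing down, gripper open.
Joint ranges: [-178.18, 178.18], [-50.72, 133.34], [12.68, 142.11], [-81.47, 261.47], [9.98, 163.14], [-165.26, 165.26]. Speed limits (degrees/s): [136.94, 136.94, 180, 180, 180, 180].

INTERFACE

Orientations are given as a 3x3 rotation matrix whose columns are the frame's x, y, z axes.
In Python, from rig import env, optics, spotter gives the robot as it stands.
- The arm moves only by the shell command python3 -m crank 'ROWS' [FORCE]. ROWS is JSON, one flat list of numbers, 5 for each row, row after row: the finger opening in cm, from 0 to 8.54, then the shift along the tool's x, y, z in cm, then the turn about the tool's z in rad. A call has exactly 8 rows; each row shifts and turns the commanded pose from where the row before left it, along the tool's axes as they then stand; what a row does not reach is not made up. A row lasts 1/12 s, in which the tool goes at most 41.7 mm and 7.16 degrees, less where a joint would pass 70% of its speed; a pose out of reach is approached as far as the arm can. A call is refused whole if a number of a shift passes 4.17 or a number of a turn 0.125, either way. A call with a gripper value outside its range is refused whole. The fingers move at their own pace and stop on an object; FORCE is the grip in N (left out, the last holds). Time passes only in rows, so rows that do not move let the fingers close, or fill a call up. It gives the time, the measured TCP pose, the force, the opening and the grip force at its end, in the units of the state.
- env.observe(): the state, without advancing time (a new reading comes with each control period).
- optics.get_image(name): name is "scene" or "side" or "wrist"; returns a dict with "color" (384x512x3 uint8, red, green, blue), "intrinsics" (3x3 intrinsics, pixels), "pose" (4x4, takes a point from camera to world coordinates). Camera axes: x right, y up, looking along -z (the intrinsics and any distortion apply to the point x, -y, -z); pixel columns grow to the right and rows downward; lengths in m; the calibration is good to about 2 mm. A picture is of the moment at which its call begins. There is no depth.
- env.close_job(): hands the job in; it is judged then, once.
Trained networks look in a picture, given as the dict that the camera call returned (one of the last four; its "shot" number tells which), for a name from the list of things; names that differ only in an ending like _2 or _b are one class to them, and where a whole thing is asked for, a point or a joint stands for the part that bears it (a point fixed in the world has none). Each returns a list of dicts, best first, with "score" (0 to 1); they miss things now and then, are a little off and sometimes report something else, mostly with a low value. They report only what shows in the picture. A call takes as long as a camera call.
- spotter.look_for(picture, query): "at" ([column, row] as shares, 0 to 1, of the picture: columns of its width, rows of its height, amid what is visible of it).
The state is a dict: "time_s": time; "q": joint angles; "qvel": joint speeds; "joint_efforts": joint torques, N m; "position": TCP position; "tool_rot": TCP orientation; "ft_force": force on the tool from outside, world axes, zero at the start; "wrist_torque": the same for the moment, N m; "grip_width": finger opening in m; "gripper_force": force on a finger pad.
Only numpy, scipy, OpenCV 4.12 (cv2) and the standard library are available. Lean on these libraries where they do the work, as an engineer would, in place of code of your own. Each camera call takes 0.05 s, during which the arm holds its last target. There are 200 camera calls.

## Working session

There is one attempt and no reset: what is moved stays moved. The work goes in short steps, Python scripts to look and compute and a shell command to move; the robot and the scene stay as the last step left them, time stands still between calls to the robot, and variables do not carry over. Pictures are saved under pics/ and viewed, at most 10 in all, crops included, and the job is handed in when it is done.

```bash
ls && mkdir -p pics && cat > h.py <<'E'
import numpy as np, cv2
from rig import env, optics, spotter
def pix(p,uv):
    return np.array([uv[0]*512,uv[1]*384])
def ray(p,px):
    K=np.array(p["intrinsics"]);T=np.array(p["pose"])
    d=np.linalg.inv(K)@np.array([px[0],px[1],1.]);d=T[:3,:3]@np.array([d[0],-d[1],-d[2]])
    return T[:3,3],d
def onz(p,px,z):
    o,d=ray(p,px);return o+d*(z-o[2])/d[2]
def proj(p,X):
    K=np.array(p["intrinsics"]);T=np.array(p["pose"]);c=T[:3,:3].T@(np.array(X)-T[:3,3])
    u=K@np.array([c[0],-c[1],-c[2]]);return u[:2]/u[2]
def tri(obs):
    A=np.zeros((3,3));b=np.zeros(3)
    for p,px in obs:
        o,d=ray(p,px);d=d/np.linalg.norm(d);M=np.eye(3)-np.outer(d,d);A+=M;b+=M@o
    return np.linalg.solve(A,b)
def save(p,n): cv2.imwrite("pics/%s.png"%n,cv2.cvtColor(p["color"],cv2.COLOR_RGB2BGR))
E
python3 - <<'E'
from h import *
np.set_printoptions(precision=3,suppress=True)
P={n:optics.get_image(n) for n in("scene","side","wrist")}
im=[cv2.cvtColor(P[n]["color"],cv2.COLOR_RGB2BGR) for n in P]
cv2.imwrite("pics/a.png",cv2.resize(np.hstack(im[:2]),(800,300)))
save(P["scene"],"scene0");save(P["side"],"side0")
print(P["scene"].keys())
for n in P:
    print(n,np.array(P[n]["pose"])[:3,3])
Z={"shaft_tip":.11,"seat":.026,"crucible":.05,"dish":.02,"shutter":.01,"hub_top":.026,"balance":.008,"plate_centre":.003,"pellet_1":.05}
for q,z in Z.items():
    o={}
    for n in("scene","side"):
        r=spotter.look_for(P[n],q)[:2]
        for k in r:
            px=pix(0,k["at"]);print(q,n,round(k["score"],2),px,onz(P[n],px,z))
        if r:o[n]=pix(0,r[0]["at"])
    if len(o)==2: print("   tri",tri([(P[n],o[n]) for n in o]))
E
```

```text
pics
dict_keys(['color', 'intrinsics', 'pose', 'shot'])
scene [-0.118 -0.872  0.936]
side [0.329 0.829 0.78 ]
wrist [0.16  0.532 0.373]
shaft_tip scene 0.72 [281.19  229.286] [ 0.522 -0.075  0.11 ]
shaft_tip side 0.83 [245.504 205.901] [0.57  0.153 0.11 ]
   tri [ 0.611  0.036 -0.005]
seat scene 0.86 [281.498 226.214] [0.597 0.017 0.026]
seat side 0.71 [247.194 202.906] [0.599 0.055 0.026]
   tri [0.608 0.035 0.007]
crucible scene 0.52 [261.376 197.107] [0.616 0.152 0.05 ]
crucible side 0.71 [229.478 213.696] [0.621 0.13  0.05 ]
crucible side 0.62 [233.677 318.298] [0.514 0.408 0.05 ]
   tri [0.613 0.143 0.06 ]
dish scene 0.55 [199.987 180.211] [0.521 0.395 0.02 ]
dish side 0.72 [234.701 316.416] [0.521 0.386 0.02 ]
   tri [0.519 0.389 0.025]
shutter scene 0.56 [292.813 304.819] [ 0.437 -0.243  0.01 ]
shutter side 0.84 [305.818 147.187] [ 0.503 -0.262  0.01 ]
   tri [ 0.473 -0.239  0.01 ]
hub_top scene 0.83 [295.578 304.397] [ 0.434 -0.256  0.026]
hub_top side 0.88 [302.285 145.997] [ 0.512 -0.243  0.026]
hub_top side 0.45 [194.714 194.918] [0.748 0.063 0.026]
   tri [ 0.483 -0.241  0.01 ]
balance scene 0.77 [296.397 304.896] [ 0.446 -0.247  0.008]
balance side 0.72 [305.306 144.691] [ 0.508 -0.279  0.008]
   tri [ 0.477 -0.247  0.014]
plate_centre scene 0.76 [296.294 305.894] [ 0.446 -0.246  0.003]
plate_centre side 0.56 [302.49  146.995] [ 0.516 -0.271  0.003]
   tri [ 0.483 -0.243  0.005]
```

```bash
python3 -m crank --help 2>&1 | head -30
```

```text
invalid input: not JSON, or not a number
```

```bash
python3 - <<'E'
import cv2
for n in("scene0","side0"):
    i=cv2.imread("pics/%s.png"%n); 
    c=i[130:384,120:420] if n=="scene0" else i[100:384,130:430]
    cv2.imwrite("pics/%sc.png"%n,cv2.resize(c,None,fx=2,fy=2,interpolation=cv2.INTER_CUBIC))
E
```

```text
(no output)
```

View pics/scene0c.png

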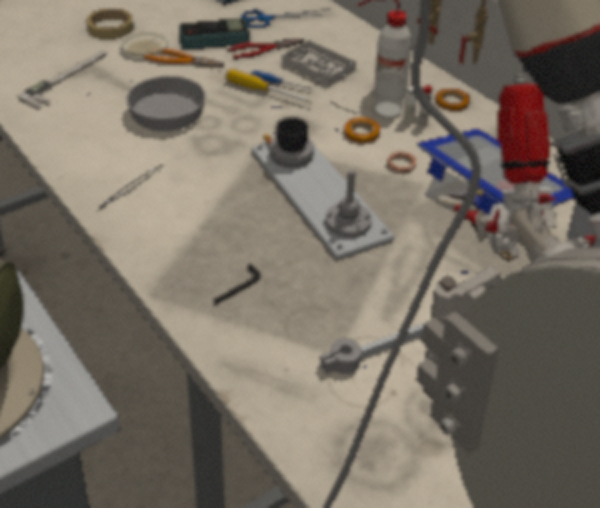

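View pics/side0c.png

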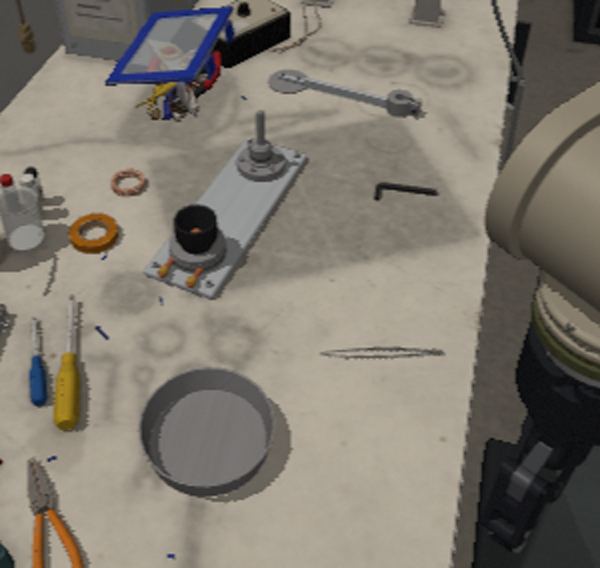

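```bash
python3 - <<'E'
from h import *
np.set_printoptions(precision=4,suppress=True)
P={n:optics.get_image(n) for n in("scene","side")}
def go(name,z,a=None,b=None):
    if a: print(name,"scene",onz(P["scene"],a,z))
    if b: print(name,"side",onz(P["side"],b,z))
    if a and b: print("  tri",tri([(P["scene"],a),(P["side"],b)]))
go("tip",.11,(296,217.5),(260.5,156))
go("rim",.072,(266.5,193),(228,206.5))
go("hub",.026,(292,304),(332.5,148.5))
go("plate",.003,None,(274,141))
s=env.observe();print(s["position"],s["tool_rot"],s["grip_width"])
print(np.array(P["side"]["pose"]),P["side"]["intrinsics"])
E
```

```text
tip scene [ 0.5896 -0.0567  0.11  ]
tip side [ 0.591  -0.0475  0.11  ]
  tri [ 0.5927 -0.0528  0.106 ]
rim scene [0.6246 0.1363 0.072 ]
rim side [0.6246 0.1281 0.072 ]
  tri [0.6223 0.1323 0.0757]
hub scene [ 0.4275 -0.2502  0.026 ]
hub side [ 0.4184 -0.2545  0.026 ]
  tri [ 0.4214 -0.2527  0.0293]
plate side [ 0.6132 -0.2796  0.003 ]
[0.2336 0.4979 0.2313] [[-0.9053  0.4249 -0.    ]
 [ 0.4249  0.9053  0.    ]
 [ 0.      0.     -1.    ]] 0.08540335306733131
[[-0.9577  0.1739 -0.2293  0.3286]
 [-0.2872 -0.6265  0.7246  0.8286]
 [-0.0177  0.7598  0.6499  0.7796]
 [ 0.      0.      0.      1.    ]] [[415.5294   0.     256.023 ]
 [  0.     415.5294 187.534 ]
 [  0.       0.       1.    ]]
```

```bash
python3 -m crank '[8.5,0,0,0,-0.088, 8.5,0,0,0,-0.088, 8.5,0,0,0,-0.088, 8.5,-3.44,-2.25,0.54,0, 8.5,-3.44,-2.25,0.54,0, 8.5,-3.44,-2.25,0.54,0, 8.5,-3.44,-2.25,0.54,0, 8.5,-3.44,-2.25,0.54,0]' 20 && python3 -m crank '[8.5,-3.44,-2.25,0.54,0, 8.5,-3.44,-2.25,0.54,0, 8.5,-3.44,-2.25,0.54,0, 8.5,-3.44,-2.25,0.54,0, 8.5,-3.44,-2.25,0.54,0, 8.5,-3.44,-2.25,0.54,0, 8.5,-3.44,-2.25,0.54,0, 8.5,-3.44,-2.25,0.54,0]'
python3 - <<'E'
from h import *
np.set_printoptions(precision=4,suppress=True)
s=env.observe();print(s["position"],s["tool_rot"],s["q"])
p=optics.get_image("wrist");save(p,"w1");print(np.array(p["pose"]))
for q in("crucible","seat","shaft_tip","pellet_1"):
    for k in spotter.look_for(p,q)[:3]: print(q,round(k["score"],2),pix(0,k["at"]),onz(p,pix(0,k["at"]),.06))
print(proj(p,s["position"]+np.array([0,0,-.088])))
E
```

```text
time_s: 1.82
position: [0.3846, 0.3557, 0.2043]
tool_rot: [[-0.985, 0.174, 0.0], [0.174, 0.985, 0.0], [-0.0, 0.0, -1.0]]
ft_force: [1.0, 0.2, 0.7]
grip_width: 0.0847
gripper_force: 0.0
time_s: 2.48
position: [0.6244, 0.1303, 0.1608]
tool_rot: [[-0.985, 0.174, 0.0], [0.174, 0.985, 0.0], [-0.0, 0.0, -1.0]]
ft_force: [1.1, 0.2, -0.2]
grip_width: 0.0849
gripper_force: 0.0
[0.6244 0.1303 0.1608] [[-0.9847  0.1741  0.    ]
 [ 0.1741  0.9847  0.    ]
 [-0.      0.     -1.    ]] [  1.175   33.6559  65.7285   0.002   80.614  -78.7996]
[[ 0.1742 -0.9355 -0.3074  0.5446]
 [ 0.9847  0.1653  0.0547  0.1446]
 [-0.0003 -0.3122  0.95    0.3032]
 [ 0.      0.      0.      1.    ]]
crucible 0.9 [273.2032 187.392 ] [0.6227 0.1416 0.06  ]
seat 0.7 [162.6112 166.6944] [0.5865 0.0479 0.06  ]
shaft_tip 0.72 [163.3792 165.312 ] [0.5854 0.0489 0.06  ]
pellet_1 0.61 [270.08   182.0928] [0.6173 0.1397 0.06  ]
pellet_1 0.53 [279.1936 187.584 ] [0.6239 0.147  0.06  ]
pellet_1 0.41 [261.376  177.2928] [0.6115 0.1327 0.06  ]
[261.3139 195.8718]
```

View pics/w1.png

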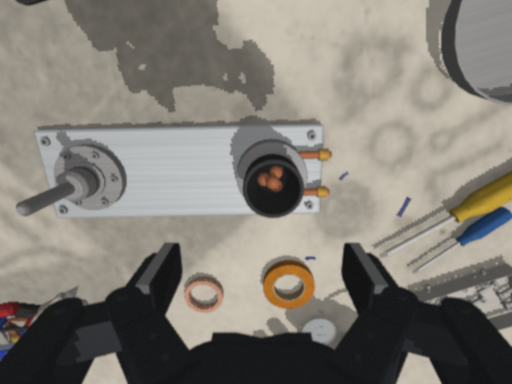

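```bash
python3 - <<'E'
from h import *
np.set_printoptions(precision=4,suppress=True)
p=optics.get_image("wrist")
g=cv2.cvtColor(p["color"],cv2.COLOR_RGB2HSV)
m=((g[...,2]<60)).astype(np.uint8); m[:140]=0;m[225:]=0;m[:,:220]=0;m[:,330:]=0
c=max(cv2.findContours(m,0,1)[0],key=cv2.contourArea);print(cv2.boundingRect(c),cv2.minEnclosingCircle(c))
# predicted rim outline for reference
C=onz(p,(273.5,185),.072);print("rim",C)
for r,z in((.027,.072),(.027,.046)):
    q=np.array([proj(p,[C[0]+r*np.cos(a),C[1]+r*np.sin(a),z]) for a in np.linspace(0,6.28,60)]);print(q.min(0),q.max(0))
# dark rows/cols
print("tip",onz(p,(30,208),.11),"plate corners",[onz(p,x,.012) for x in((38,130),(320,122),(320,211),(60,217))])
E
```

```text
(242, 156, 58, 62) ((270.5, 186.5833282470703), 30.91272735595703)
rim [0.6152 0.1443 0.072 ]
[242.2596 154.0455] [304.7707 213.8544]
[244.0407 148.6894] [300.7455 203.4546]
tip [ 0.5895 -0.036   0.11  ] plate corners [array([ 0.5339, -0.0839,  0.012 ]), array([0.5761, 0.2009, 0.012 ]), array([0.6731, 0.1902, 0.012 ]), array([ 0.6292, -0.0999,  0.012 ])]
```

```bash
python3 -m crank '[8.5,0,0,0,-0.03, 8.5,0.74,1.33,0,0, 8.5,0,0,1.5,0, 8.5,0,0,1.5,0, 8.5,0,0,1.5,0, 8.5,0,0,1.5,0, 8.5,0,0,0,0, 8.5,0,0,0,0]' 20
python3 - <<'E'
from h import *
np.set_printoptions(precision=4,suppress=True)
s=env.observe();R=s["tool_rot"];t=np.array(s["position"]);print(t)
p=optics.get_image("wrist");save(p,"w2")
for q in("crucible",):
    for k in spotter.look_for(p,q)[:3]: print(q,round(k["score"],2),pix(0,k["at"]),onz(p,pix(0,k["at"]),.06))
for z in(.072,.046):
    print(z,proj(p,[t[0],t[1],z])); q=np.array([proj(p,[t[0]+.027*np.cos(a),t[1]+.027*np.sin(a),z]) for a in np.linspace(0,6.28,60)]);print(q.min(0),q.max(0))
E
```

```text
time_s: 3.45
position: [0.617, 0.1477, 0.1014]
tool_rot: [[-0.99, 0.143, -0.001], [0.143, 0.99, 0.0], [0.001, -0.0, -1.0]]
ft_force: [-0.7, 0.3, -0.2]
grip_width: 0.085
gripper_force: 0.0
[0.617  0.1477 0.1014]
crucible 0.88 [253.184  226.0992] [0.6227 0.1411 0.06  ]
0.072 [261.1813 224.9123]
[221.0375 186.6044] [301.3785 259.9343]
0.046 [261.2168 210.2099]
[225.7255 175.922 ] [296.7419 241.8832]
```

View pics/w2.png

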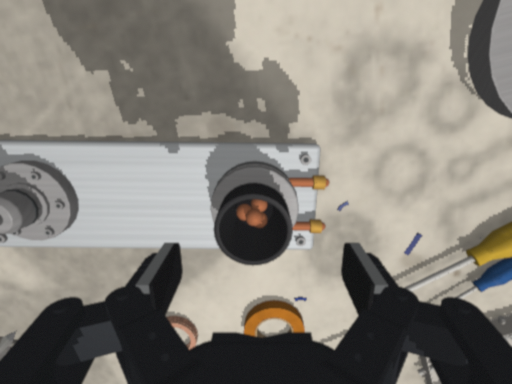

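```bash
python3 -m crank '[8.5,0,-0.5,0.5,0, 8.5,0,0,1.5,0, 8.5,0,0,1.5,0, 8.5,0,0,1.5,0, 8.5,0,0,1.5,0, 5,0,0,0,0, 5,0,0,0,0, 5,0,0,0,0]' 20 && python3 -m crank '[5,0,0,0,0, 5,0,0,0,0, 5,0,0,0,0, 5,0,0,-1,0, 5,0,0,-1,0, 5,0,0,-1,0, 5,0,0,-1,0, 5,0,0,0,0]'
python3 - <<'E'
from h import *
p=optics.get_image("wrist");q=optics.get_image("side")
cv2.imwrite("pics/w3.png",cv2.cvtColor(np.hstack([p["color"][100:330,130:400],cv2.resize(q["color"][150:265,170:305],(270,230),interpolation=2)]),cv2.COLOR_RGB2BGR))
E
```

```text
time_s: 4.22
position: [0.6177, 0.1413, 0.0374]
tool_rot: [[-0.99, 0.144, 0.002], [0.144, 0.99, 0.0], [-0.002, 0.0, -1.0]]
ft_force: [0.2, -0.2, -0.0]
grip_width: 0.0534
gripper_force: 21.4
time_s: 4.88
position: [0.6181, 0.1414, 0.079]
tool_rot: [[-0.99, 0.144, 0.004], [0.144, 0.99, 0.0], [-0.004, 0.001, -1.0]]
ft_force: [1.6, 0.3, -0.8]
grip_width: 0.0532
gripper_force: 21.6
```

View pics/w3.png

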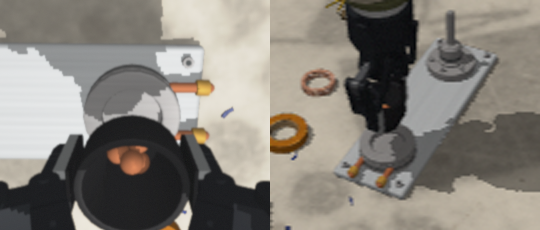

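```bash
python3 -m crank '[5,-2,0,0,0, 5,-2,0,0,0, 5,-2,0,0,0, 5,0,0,1.2,0, 5,0,0,1.2,0, 5,0,0,1.2,0, 5,0,0,0,0, 5,0,0,0,0]' && python3 -m crank '[5,0.5,0,0,0, 5,0.5,0,0,0, 5,0.5,0,0,0, 5,0.5,0,0,0, 5,0.5,0,0,0, 5,0,0,0,0, 5,0,0,0,0, 5,0,0,0,0]'
python3 - <<'E'
from h import *
p=optics.get_image("wrist");q=optics.get_image("side")
cv2.imwrite("pics/w4.png",cv2.cvtColor(np.hstack([p["color"][100:330,130:400],cv2.resize(q["color"][150:265,150:285],(270,230),interpolation=2)]),cv2.COLOR_RGB2BGR))
E
```

```text
time_s: 5.65
position: [0.6752, 0.1329, 0.0389]
tool_rot: [[-0.99, 0.144, -0.003], [0.144, 0.99, -0.0], [0.003, -0.0, -1.0]]
ft_force: [0.4, -0.0, -1.7]
grip_width: 0.0537
gripper_force: 21.6
time_s: 6.32
position: [0.6527, 0.1356, 0.0425]
tool_rot: [[-0.99, 0.144, 0.005], [0.144, 0.99, -0.001], [-0.005, -0.0, -1.0]]
ft_force: [1.5, -4.6, 7.6]
grip_width: 0.0523
gripper_force: 21.0
```

View pics/w4.png

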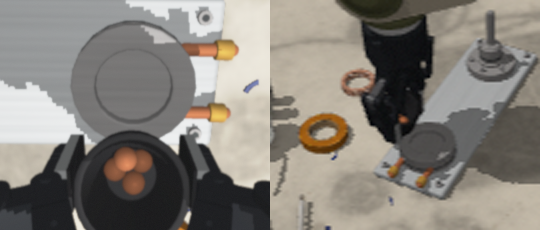

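```bash
python3 -m crank '[5,0.4,0,0,0, 5,0.4,0,0,0, 5,0.4,0,0,0, 5,0.4,0,0,0, 5,0.4,0,0,0, 5,0.4,0,0,0, 5,0,0,0,0, 5,0,0,0,0]'
python3 - <<'E'
from h import *
p=optics.get_image("wrist");q=optics.get_image("side")
cv2.imwrite("pics/w5.png",cv2.cvtColor(np.hstack([p["color"][100:330,130:400],cv2.resize(q["color"][150:265,150:285],(270,230),interpolation=2)]),cv2.COLOR_RGB2BGR))
E
```

```text
time_s: 7.08
position: [0.6263, 0.1402, 0.041]
tool_rot: [[-0.99, 0.144, -0.003], [0.144, 0.99, 0.0], [0.003, -0.0, -1.0]]
ft_force: [-6.4, -0.5, 10.2]
grip_width: 0.0523
gripper_force: 21.6
```

View pics/w5.png

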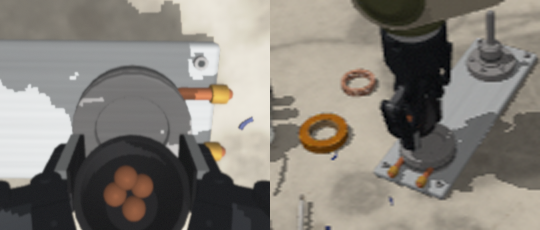

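```bash
python3 -m crank '[5,0.3,0,0.05,0, 5,0.3,0,0.1,0, 5,0.3,0,0.1,0, 5,0,0,0,0, 5,0,0,-1.2,0, 5,0,0,-1.8,0, 5,0,0,-1.8,0, 5,0,0,0,0]' && python3 -m crank '[5,0.8,1.4,0,0, 5,1.3,2.1,0,0, 5,1.5,2.3,0,0, 5,1.5,2.3,0,0, 5,1.5,2.3,0,0, 5,1.5,2.3,0,0, 5,1.5,2.3,0,0, 5,1.5,2.3,0,0]' && python3 -m crank '[5,1.4,2.3,0,0, 5,1.2,2.0,0,0, 5,0.8,1.6,0,0, 5,0,0,0,0, 5,0,0,0,0, 5,0,0,0,0, 5,0,0,0,0, 5,0,0,0,0]'
python3 - <<'E'
from h import *
np.set_printoptions(precision=4,suppress=True)
p=optics.get_image("wrist");q=optics.get_image("side");s=optics.get_image("scene")
cv2.imwrite("pics/w6.png",cv2.cvtColor(np.hstack([p["color"],cv2.resize(q["color"][220:384,160:320],(374,384),interpolation=2)]),cv2.COLOR_RGB2BGR))
for im,n in((p,"w"),(q,"side"),(s,"scene")):
  for w in("dish","crucible","pellet_1"):
    for k in spotter.look_for(im,w)[:4]: print(n,w,round(k["score"],2),pix(0,k["at"]),onz(im,pix(0,k["at"]),.03))
E
```

```text
time_s: 7.85
position: [0.6194, 0.1413, 0.0879]
tool_rot: [[-0.99, 0.144, 0.002], [0.144, 0.99, 0.0], [-0.002, 0.001, -1.0]]
ft_force: [0.8, 1.3, 0.1]
grip_width: 0.0523
gripper_force: 21.7
time_s: 8.52
position: [0.5317, 0.3297, 0.0836]
tool_rot: [[-0.99, 0.144, -0.004], [0.144, 0.99, -0.001], [0.004, -0.002, -1.0]]
ft_force: [0.6, 0.4, -1.7]
grip_width: 0.0523
gripper_force: 21.7
time_s: 9.18
position: [0.5092, 0.3907, 0.0853]
tool_rot: [[-0.989, 0.145, -0.001], [0.145, 0.989, -0.0], [0.001, -0.001, -1.0]]
ft_force: [0.5, 0.2, -1.9]
grip_width: 0.0522
gripper_force: 21.7
w dish 0.92 [257.0752 197.6832] [0.4988 0.3891 0.03  ]
w crucible 0.74 [262.912  294.9888] [0.5859 0.3808 0.03  ]
w crucible 0.72 [245.6064 292.3008] [0.5811 0.3668 0.03  ]
w pellet_1 0.94 [248.7808 294.9888] [0.5842 0.369  0.03  ]
w pellet_1 0.83 [273.408 295.104] [0.5873 0.3896 0.03  ]
w pellet_1 0.76 [259.9936 280.2048] [0.571  0.3805 0.03  ]
w pellet_1 0.64 [264.3968 315.1104] [0.6069 0.3791 0.03  ]
side dish 0.76 [240.1792 322.7136] [0.5036 0.4023 0.03  ]
side crucible 0.61 [242.7904 288.192 ] [0.5244 0.3217 0.03  ]
scene dish 0.75 [202.9056 177.4848] [0.5311 0.3912 0.03  ]
scene dish 0.32 [294.2976 306.5856] [ 0.4245 -0.263   0.03  ]
scene crucible 0.47 [201.7792 160.0128] [0.5873 0.4994 0.03  ]
scene pellet_1 0.35 [207.5136 160.0128] [0.6051 0.4874 0.03  ]
```

View pics/w6.png

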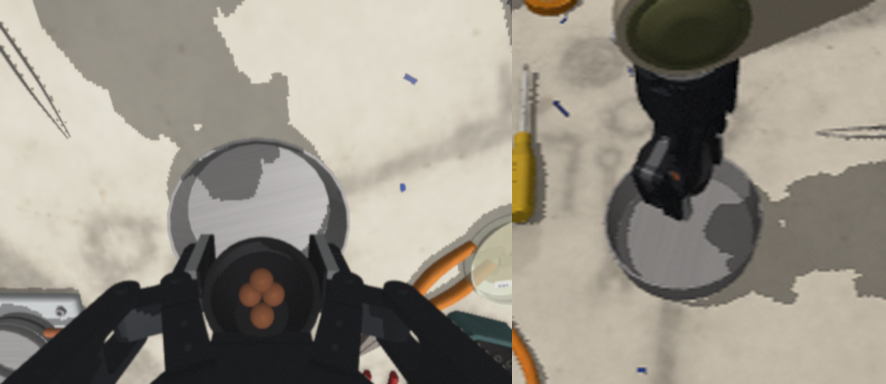

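```bash
python3 -m crank '[5,-0.8,0,0.8,0, 5,-0.7,0,1.0,0, 5,0,0,1.2,0, 5,0,0,1.2,0, 5,0,0,1.2,0, 5,0,0,0.6,0, 5,0,0,0.1,0, 5,0,0,0,0]' && python3 -m crank '[5,0.3,0,0.2,0, 5,0.3,0,0.2,0, 5,0.3,0,0.2,0, 5,0.3,0,0.2,0, 5,0.3,0,0.2,0, 5,0.2,0,0.2,0, 5,0,0,0,0, 5,0,0,0,0]'
python3 - <<'E'
from h import *
p=optics.get_image("wrist");save(p,"w7")
for w in("dish","crucible","pellet_1"):
    for k in spotter.look_for(p,w)[:6]: print(w,round(k["score"],2),pix(0,k["at"]))
s=env.observe();print(proj(p,np.array(s["position"])+[0,0,.024]))
E
```

```text
time_s: 10.45
position: [0.5236, 0.3894, 0.0241]
tool_rot: [[-0.99, 0.144, -0.001], [0.144, 0.99, -0.0], [0.001, -0.001, -1.0]]
ft_force: [-0.2, 0.4, -0.5]
grip_width: 0.0522
gripper_force: 21.7
time_s: 11.12
position: [0.507, 0.3919, 0.0126]
tool_rot: [[-0.99, 0.144, -0.0], [0.144, 0.99, -0.0], [0.0, -0.0, -1.0]]
ft_force: [0.6, 1.1, -1.4]
grip_width: 0.0522
gripper_force: 21.7
dish 0.77 [248.4224 221.6832]
crucible 0.91 [260.4032 297.216 ]
pellet_1 0.89 [247.808  293.9136]
pellet_1 0.83 [259.9936 316.1856]
pellet_1 0.78 [273.1008 295.296 ]
pellet_1 0.67 [260.9152 283.0848]
[261.11120849 272.31679371]
```

```bash
python3 -m crank '[5,0.1,0,0.15,0, 5,0.1,0,0.15,0, 5,0.1,0,0.15,0, 5,0.1,0,0.15,0, 5,0,0,0,0, 5,0,0,0,0, 5,0,0,0,0, 5,0,0,0,0]'
python3 - <<'E'
from h import *
p=optics.get_image("wrist");save(p,"w8")
a=cv2.imread("pics/w7.png")[200:384,130:390];b=cv2.imread("pics/w8.png")[200:384,130:390]
q=optics.get_image("side");c=cv2.cvtColor(q["color"],cv2.COLOR_RGB2BGR)[260:352,170:300]
cv2.imwrite("pics/w78.png",np.hstack([b,cv2.resize(c,(260,184),interpolation=2)]))
for w in("dish","crucible","pellet_1"):
    for k in spotter.look_for(p,w)[:6]: print(w,round(k["score"],2),pix(0,k["at"]))
E
```

```text
time_s: 11.98
position: [0.5034, 0.3925, 0.0071]
tool_rot: [[-0.99, 0.144, 0.001], [0.144, 0.99, 0.0], [-0.001, 0.001, -1.0]]
ft_force: [0.6, -0.8, 5.3]
grip_width: 0.0521
gripper_force: 22.1
dish 0.79 [245.2992 227.904 ]
crucible 0.94 [250.3168 279.2064]
pellet_1 0.92 [263.3216 314.1888]
pellet_1 0.79 [272.6912 296.9856]
pellet_1 0.78 [256.6144 282.5856]
pellet_1 0.71 [249.4976 297.9072]
```

```bash
python3 -m crank '[5,0.1,0,0.1,0, 5,0.1,0,0.1,0, 5,0.1,0,0.1,0, 5,0,0,0,0, 5,0,0,0,0, 5,0,0,0,0, 5,0,0,0,0, 5,0,0,0,0]'
python3 - <<'E'
from h import *
p=optics.get_image("wrist");save(p,"w9")
b=cv2.imread("pics/w9.png")[150:384,110:410]
q=optics.get_image("side");c=cv2.cvtColor(q["color"],cv2.COLOR_RGB2BGR)[260:352,170:300]
cv2.imwrite("pics/w9c.png",np.hstack([b,cv2.resize(c,(330,234),interpolation=2)]))
for w in("dish","crucible","pellet_1"):
    for k in spotter.look_for(p,w)[:6]: print(w,round(k["score"],2),pix(0,k["at"]))
E
```

```text
time_s: 12.9
position: [0.5002, 0.393, 0.0038]
tool_rot: [[-0.99, 0.144, 0.0], [0.144, 0.99, 0.0], [-0.0, 0.0, -1.0]]
ft_force: [0.3, 0.0, 5.2]
grip_width: 0.052
gripper_force: 22.2
dish 0.64 [244.7872 231.2064]
crucible 0.78 [270.3872 276.5184]
crucible 0.62 [245.6064 231.2064]
pellet_1 0.85 [261.2224 323.0976]
pellet_1 0.79 [273.7152 300.7104]
pellet_1 0.75 [258.0992 287.1936]
pellet_1 0.61 [249.8048 303.7824]
```

View pics/w9c.png

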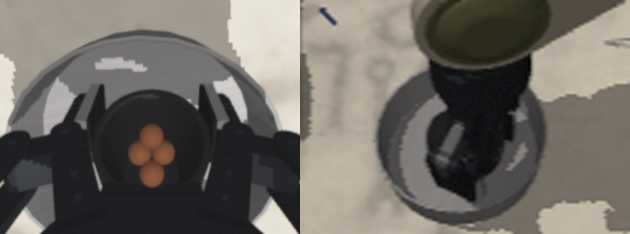

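```bash
python3 -m crank '[8.5,0,0,0,0, 8.5,0,0,0,0, 8.5,0,0,0,0, 8.5,0,0,0,0, 8.5,0,0,0,0, 8.5,0,0,0,0, 8.5,0,0,0,0, 8.5,0,0,0,0]'
python3 - <<'E'
from h import *
p=optics.get_image("wrist");save(p,"w10")
q=optics.get_image("side");save(q,"s10")
for w in("dish","crucible","pellet_1"):
    for n,im in(("w",p),("s",q)):
        for k in spotter.look_for(im,w)[:6]: print(n,w,round(k["score"],2),pix(0,k["at"]),onz(im,pix(0,k["at"]),.012))
b=p["color"][200:340:8,180:350:5].max(2)
for r in b: print(" ".join("%3d"%v for v in r))
E
```

```text
time_s: 13.82
position: [0.5001, 0.3928, 0.0036]
tool_rot: [[-0.99, 0.144, -0.0], [0.144, 0.99, -0.0], [0.0, -0.0, -1.0]]
ft_force: [0.5, -0.5, -0.2]
grip_width: 0.085
gripper_force: 0.1
w dish 0.6 [247.296 237.504] [0.48866284 0.38703759 0.012     ]
s dish 0.88 [220.5184 318.9888] [0.54978427 0.39522163 0.012     ]
w crucible 0.81 [266.8032 272.9088] [0.51193106 0.39427673 0.012     ]
s crucible 0.7 [344.2176 274.4064] [0.31883951 0.21028484 0.012     ]
s crucible 0.59 [246.5792 318.9888] [0.49770134 0.38022562 0.012     ]
w pellet_1 0.96 [263.2192 322.4832] [0.5457037  0.38740559 0.012     ]
w pellet_1 0.83 [273.2032 301.5936] [0.53162759 0.39526424 0.012     ]
w pellet_1 0.79 [248.6784 302.784 ] [0.53041073 0.38109091 0.012     ]
w pellet_1 0.66 [262.1952 285.1968] [0.51958739 0.39057389 0.012     ]
155 112 113 110 103 108 109 111 112 110 110 109 111 112 113 111 110 110 112 129 131 111 110 110 110 127 121 114 119 147 153 151 153 153
 87  80 112 119 110 110 111 154 152 151 152 172 112 113 113 111 111 110 111 112 112 111 111 113 112 111 116 113 113  92 111 122 152 152
162 175 174 16
[... 1461 characters left out ...]
 186 185 187 186 170
170 173 175 175 177  39  35  29  31  30  33  37 102 126 144 131 107 110 129 143 129  56  30  29  28  29  31  36 134 183 185 187 138 110
172 173 173 173 172 134  36  34  27  30  32  34  35 100 123  87  96  98  99 118  58  37  30  29  28  27  35  38 178 181 184 149 111 111
174 173 173 173 173 172  39  37  34  28  28  35  37  37  74 114 125 127 119  43  36  32  27  25  31  35  40 109 181 175 111 111 114  79
169 169 171 173 173 173 106  40  40  35  35  34  35  35  47 122 132 135 124  35  36  35  31  35  38  49  50 169 116 107 108 110  78  77
 81 129 172 172 171 172 167  33  30  30  32  34  32  31  33  33  53  47  31  33  31  32  34  32  33  30  38 111 112 105  82  80  80  36
```

```bash
python3 - <<'E'
from h import *
np.set_printoptions(precision=1,suppress=True)
p=optics.get_image("wrist");s=env.observe();t=np.array(s["position"]);X=np.array([-.99,.144,0]);Y=np.array([.144,.99,0]);Zu=np.array([0,0,1.])
A=np.linspace(0,2*np.pi,73)
def pts(r,h,th,x,y,z):  # crucible pts, tilt th mouth toward +X
    th=np.radians(th);ax=np.cos(th)*Zu+np.sin(th)*X;e=np.cos(th)*X-np.sin(th)*Zu
    B=np.array([t[0],t[1],0])+x*X+y*Y+z*Zu
    return np.array([B+h*ax+r*(np.cos(a)*e+np.sin(a)*Y) for a in A])
for th in(0,10,20,30,40,50,60,67,80,90):
    low=min(pts(.0185,0,th,0,0,0)[:,2].min(),pts(.027,.02,th,0,0,0)[:,2].min(),pts(.027,.046,th,0,0,0)[:,2].min())
    z=.004-low
    # choose x so rim row min = 238
    xs=np.linspace(-.08,.08,161)
    best=min(xs,key=lambda x:abs(min(proj(p,q)[1] for q in pts(.027,.046,th,x,0,z)[::3])-238))
    q=np.array([proj(p,w) for w in pts(.027,.046,th,best,0,z)])
    i=np.array([proj(p,w) for w in pts(.023,.046,th,best,0,z)])
    f=np.array([proj(p,w) for w in pts(.015,.005,th,best,0,z)])
    c=np.array([proj(p,w) for w in pts(.0,.0115,th,best,0,z)])[0]
    print(th,"x %.3f"%best,q.min(0),q.max(0),"inner",i.min(0),i.max(0),"floor",f.min(0),f.max(0),"ballc",c)
E
```

```text
0 x 0.003 [195.3 238.6] [326.7 348. ] inner [205.1 247.9] [316.9 341. ] floor [233.9 222.1] [288.4 270.4] ballc [261.1 253.2]
10 x -0.005 [194.1 236.9] [327.9 361.9] inner [204.  246.8] [318.  353.2] floor [233.8 235. ] [288.5 287.2] ballc [261.1 266.3]
20 x -0.014 [193.8 238.3] [328.3 374.6] inner [203.7 248.3] [318.3 364.3] floor [233.8 249.8] [288.5 305.1] ballc [261.1 280.8]
30 x -0.022 [194.1 238.8] [327.9 381.4] inner [204.1 248.4] [318.  369.8] floor [233.7 263.1] [288.6 320.9] ballc [261.1 293.3]
40 x -0.029 [195.1 238.8] [327.  381.8] inner [204.9 247.8] [317.2 369.4] floor [233.7 275. ] [288.6 334.3] ballc [261.1 303.7]
50 x -0.034 [196.6 237.1] [325.5 373.7] inner [206.2 245.2] [315.9 361.1] floor [233.7 284.1] [288.7 343.6] ballc [261.1 310.4]
60 x -0.039 [198.8 237.7] [323.3 361.8] inner [208.2 244.7] [313.9 349.7] floor [233.7 293.4] [288.6 351.5] ballc [261.1 316.6]
67 x -0.042 [200.6 238.7] [321.6 350.9] inner [209.8 244.8] [312.4 339.7] floor [233.7 299.2] [288.6 355.3] ballc [261.1 319.9]
80 x -0.042 [201.6 238.5] [320.5 327.9] inner [210.7 243.2] [311.5 318.6] floor [232.8 308.1] [289.5 360.4] ballc [261.1 323.9]
90 x -0.040 [202.9 237.8] [319.2 305. ] inner [211.8 241.3] [310.4 297.9] floor [232.1 312.4] [290.2 359. ] ballc [261.1 323.4]
```

```bash
python3 -m crank '[8.5,0,0,-1,0, 8.5,0,0,-2,0, 8.5,0,0,-2,0, 8.5,0,0,-2,0, 8.5,0,0,-1,0, 0,-0.5,0,0,0, 0,-0.4,0,0,0, 0,0,0,0,0]' && python3 -m crank '[0,0,0,0,0, 0,0,0,0,0, 0,0,0,0.8,0, 0,0,0,0.4,0, 0,0,0,0.3,0, 0,0,0,0.3,0, 0,0,0,0.3,0, 0,0,0,0,0]'
python3 - <<'E'
from h import *
p=optics.get_image("wrist");save(p,"w11")
q=optics.get_image("side");save(q,"s11")
for w in("dish","crucible","pellet_1"):
    for n,im in(("w",p),("s",q)):
        for k in spotter.look_for(im,w)[:6]: print(n,w,round(k["score"],2),pix(0,k["at"]),onz(im,pix(0,k["at"]),.012))
E
```

```text
time_s: 14.93
position: [0.5095, 0.3911, 0.0825]
tool_rot: [[-0.989, 0.145, -0.001], [0.145, 0.989, -0.001], [0.001, -0.001, -1.0]]
ft_force: [-0.1, 0.1, -0.5]
grip_width: 0.0511
gripper_force: 0.0
time_s: 15.6
position: [0.5091, 0.3919, 0.0631]
tool_rot: [[-0.99, 0.144, 0.001], [0.144, 0.99, 0.001], [-0.001, 0.001, -1.0]]
ft_force: [-1.7, 0.6, 4.2]
grip_width: -0.0004
gripper_force: 2.4
s dish 0.61 [229.3248 328.2048] [0.52511734 0.4100771  0.012     ]
s dish 0.29 [273.7152 140.5824] [ 0.61145467 -0.2688434   0.012     ]
w crucible 0.56 [263.2192 210.5088] [0.50790183 0.39361228 0.012     ]
s crucible 0.64 [237.1072 315.1872] [0.51948037 0.37719791 0.012     ]
w pellet_1 0.62 [258.4064 223.9104] [0.51820011 0.38845603 0.012     ]
```

```bash
python3 -m crank '[0,0,0,0.2,0, 0,0,0,0.2,0, 0,0,0,0.2,0, 0,0,0,0.2,0, 0,0,0,0,0, 0,0,0,0,0, 0,0,0,0,0, 0,0,0,0,0]'
python3 - <<'E'
from h import *
p=optics.get_image("wrist");save(p,"w11")
q=optics.get_image("side");save(q,"s11")
for w in("crucible","pellet_1"):
    for n,im in(("w",p),("s",q)):
        for k in spotter.look_for(im,w)[:6]: print(n,w,round(k["score"],2),pix(0,k["at"]),onz(im,pix(0,k["at"]),.012))
E
```

```text
time_s: 16.67
position: [0.5105, 0.3944, 0.0615]
tool_rot: [[-0.99, 0.143, 0.009], [0.144, 0.99, 0.007], [-0.008, 0.009, -1.0]]
ft_force: [-11.3, 3.2, 42.9]
grip_width: 0.0001
gripper_force: 21.3
w crucible 0.78 [256.512  209.2032] [0.50733107 0.39177108 0.012     ]
s crucible 0.79 [239.3088 316.4928] [0.51407082 0.37885089 0.012     ]
s crucible 0.23 [274.176  141.8112] [ 0.60819096 -0.26238077  0.012     ]
w pellet_1 0.81 [258.2016 223.488 ] [0.51896384 0.39129967 0.012     ]
w pellet_1 0.59 [245.2992 231.0144] [0.52372055 0.38071941 0.012     ]
w pellet_1 0.43 [264.9088 227.7888] [0.52323854 0.39577868 0.012     ]
```

```bash
python3 -m crank '[0,0,0,-0.8,0, 0,0,0,-1,0, 0,0.9,0,0,0, 0,1.3,0,0,0, 0,0.5,0,0,0, 0,0,-0.1,1.5,0, 0,0,0,1.5,0, 0,0,0,0,0]' && python3 -m crank '[0,0,0,1,0, 0,0,0,0.6,0, 0,0,0,0.4,0, 0,0,0,0.3,0, 0,0,0,0.2,0, 0,0,0,0,0, 0,0,0,0,0, 0,0,0,0,0]'
python3 - <<'E'
from h import *
p=optics.get_image("wrist");save(p,"w12")
q=optics.get_image("side");save(q,"s12")
for w in("crucible","pellet_1"):
    for n,im in(("w",p),("s",q)):
        for k in spotter.look_for(im,w)[:6]: print(n,w,round(k["score"],2),pix(0,k["at"]),onz(im,pix(0,k["at"]),.012))
E
```

```text
time_s: 17.63
position: [0.4804, 0.3936, 0.0394]
tool_rot: [[-0.99, 0.144, -0.005], [0.144, 0.99, -0.003], [0.005, -0.004, -1.0]]
ft_force: [-0.6, -0.1, -1.8]
grip_width: 0.0
gripper_force: 0.0
time_s: 18.3
position: [0.4824, 0.3946, 0.0179]
tool_rot: [[-0.99, 0.144, 0.001], [0.144, 0.99, 0.0], [-0.001, 0.0, -1.0]]
ft_force: [-0.6, -0.3, 0.3]
grip_width: 0.0001
gripper_force: 0.1
w crucible 0.72 [222.9248 265.8048] [0.49529007 0.36907007 0.012     ]
s crucible 0.47 [234.3936 310.5024] [0.52859169 0.36815639 0.012     ]
w pellet_1 0.53 [261.0176 317.2992] [0.5372113 0.3864691 0.012    ]
s pellet_1 0.54 [282.9824 142.8864] [ 0.57907679 -0.26391581  0.012     ]
```

```bash
python3 - <<'E'
from h import *
b=cv2.cvtColor(cv2.imread("pics/w12.png"),cv2.COLOR_BGR2HSV)
ch=np.full(b.shape[:2],'.')
v=b[...,2].astype(int);ss=b[...,1].astype(int)
ch[v<75]='#';ch[(v>=75)&(v<140)]='+'
ch[(ss>110)&(v>45)&(b[...,0]<20)]='O'
for r in range(170,384,6): print(r,"".join(ch[r,150:370:3]))
E
```

```text
170 ..+++++..++++++++++++++++++++++++++......+++++++++++++++..................
176 ++++++++.+++++++++++++++++++++++++.......+++++++++++++++..................
182 +..+++..++++++++++++++++++++++++++.+....++++++++++++++....................
188 ...+++++..+++++++++++++++++++.+....+++++++++++++++++++....................
194 ....++++.++++++++++++++++++++++..++++++++++++++++++++++...................
200 ........+++++++++++++++++++++++++++++++++++++++++++++++++.................
206 ...++.+.+++++++++++++++++++##################+++++++++++++++..............
212 ..+++++.++++.......++##########+++++++++###########++++++++++.............
218 +++++++++.++...+++###++++++++++++++++++++....++++++####.++++++............
224 +++++++++++++++#+++++.....++++++++++++++++..........++++##+++++...........
230 +++.++++++++++++............+++++++++++++................+++++++..........
236 +++++++++++++.++++++++++++++++++++++###++++.................++++++........
242 ++++++++++....++++++++++++++++####++###+++###+................++.+........
248 +++++++++......++++++++++++++####+++###+++####+................+++...
[... 1043 characters left out ...]
####################################################################
338 ##########################################################################
344 ##########################################################################
350 ##########################################################################
356 ##########################################################################
362 ##########################################################################
368 ##########################################################################
374 ##########################################################################
380 ##########################################################################
```

```bash
python3 -m crank '[0,0,0,0.2,0, 0,0,0,0.2,0, 0,0,0,0.2,0, 0,0,0,0.1,0, 0,0,0,0,0, 0,0,0,0,0, 0,0,0,0,0, 0,0,0,0,0]'; cat > /tmp/v.py <<'E'
from h import *
import sys
E
cat >> h.py <<'E'
def asc(p,r0,r1,c0,c1,dr=6,dc=3):
    b=cv2.cvtColor(p["color"],cv2.COLOR_RGB2HSV);v=b[...,2].astype(int);ss=b[...,1].astype(int)
    ch=np.full(v.shape,'.');ch[v<75]='+';ch[v<45]='#';ch[(v>=75)&(v<140)]='-';ch[(ss>110)&(v>45)&(b[...,0]<20)]='O'
    for r in range(r0,r1,dr): print(r,"".join(ch[r,c0:c1:dc]))
E
python3 - <<'E'
from h import *
p=optics.get_image("wrist");save(p,"w13");asc(p,230,345,180,330,4,2)
q=optics.get_image("side");save(q,"s13");asc(q,270,345,190,290,3,1)
E
```

```text
time_s: 19.27
position: [0.4821, 0.3945, 0.0107]
tool_rot: [[-0.99, 0.144, -0.0], [0.144, 0.99, 0.0], [0.0, 0.0, -1.0]]
ft_force: [-0.7, 0.7, 0.9]
grip_width: 0.0002
gripper_force: 0.9
230 -----+++-----------------------------------------.............--------+++--
234 --++-----------------------------------+##+------...................------+
238 ------.--------------------------------+##+--------.....................---
242 ---.....---------------------+####+----+###----+####+......................
246 ........--------------------+#####+----+##+----+#####+.....................
250 .......---------------------######+----+###-----######-....................
254 ........-------------------+######+----+###+----+#####+....................
258 ........---------------+##########+----+###-----+######-...................
262 .......------------+#############+-----+###-----+######-...................
266 .......---------+#################+----+###----++######+...................
270 ........------+######################+-+##+-+###########+-.................
274 .....----++++##################
[... 3329 characters left out ...]
-----------###+-----#############++++++---++--------------------------
327 ............--++----------------------------+++++##############+++++----+---------------------------
330 .............---+---------------------------------+###++----++++------++----------------------------
333 ...............----------------------------------------------------+++------------------------------
336 .................-----------------------------------------------++++--------------------------------
339 ....................--++-----------------------------------++++++-----------------------------------
342 ........................-+++++++--------------------++++++++++-------------------------------...----
```

```bash
python3 -m crank '[0,0.4,0,-0.5,0, 8.5,0,0,-2,0, 8.5,0,0,-2,0, 8.5,0,0,-2,0, 8.5,0,0,-2,0, 8.5,-1,0,0,0, 8.5,0,0,0,0, 8.5,0,0,0,0]'
python3 - <<'E'
from h import *
p=optics.get_image("wrist");save(p,"w14")
cv2.imwrite("pics/w14c.png",cv2.resize(cv2.imread("pics/w14.png")[130:340,140:400],None,fx=2,fy=2))
for w in("crucible","dish","pellet_1"):
        for k in spotter.look_for(p,w)[:6]: print(w,round(k["score"],2),pix(0,k["at"]),onz(p,pix(0,k["at"]),.02))
asc(p,140,330,160,360,5,2)
E
```

```text
time_s: 20.03
position: [0.4881, 0.3932, 0.0948]
tool_rot: [[-0.989, 0.145, -0.001], [0.145, 0.989, -0.001], [0.001, -0.001, -1.0]]
ft_force: [-0.3, 0.6, -0.2]
grip_width: 0.0831
gripper_force: 0.0
crucible 0.83 [250.2144 229.2096] [0.51192899 0.38008958 0.02      ]
dish 0.81 [287.0784 243.6864] [0.53028099 0.40964419 0.02      ]
pellet_1 0.51 [257.1776 233.5104] [0.5168186  0.38536953 0.02      ]
140 .--------..................................-------.......--------...................................
145 .....----......................--------------------------------.....................................
150 ........................----------------------------------------....................................
155 .......................---------------------------------------------................................
160 ...................----------------------------------------------------.............................
165 ................---------------------------------------------------------...........................
170 ..............---------------------...-........................--
[... 2590 characters left out ...]
--------------------------------+++++++++++++++-................-#####
300 ######+..................----------------------------------+------+++++++---...................-####
305 #####+.......................------------------------------------+++---.........................-###
310 ####+..............................-------------------------+----................................-##
315 ####.............................................----.............................................-#
320 #####-..........................................................................................-###
325 #######-.......................................................................................+####
```

View pics/w14c.png

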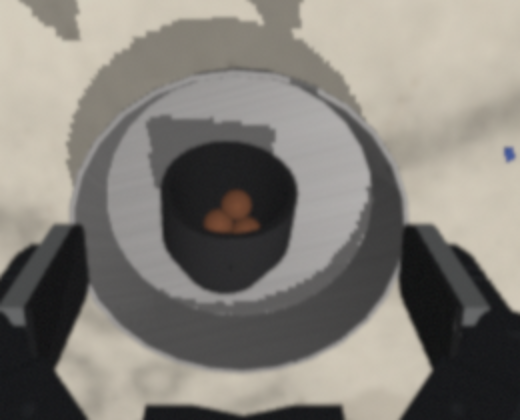

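```bash
cat >> h.py <<'E'
X=np.array([-.99,.144,0]);Y=np.array([.144,.99,0]);Zu=np.array([0,0,1.]);A=np.linspace(0,2*np.pi,73)
def pts(t,r,h,th,x,y,z):
    th=np.radians(th);ax=np.cos(th)*Zu+np.sin(th)*X;e=np.cos(th)*X-np.sin(th)*Zu
    B=np.array([t[0],t[1],0])+x*X+y*Y+z*Zu
    return np.array([B+h*ax+r*(np.cos(a)*e+np.sin(a)*Y) for a in A])
def fit(p,t,th,y,row,z0=.004):
    low=min(pts(t,r,h,th,0,0,0)[:,2].min() for r,h in((.0185,0),(.027,.02),(.027,.046)));z=z0-low
    f=lambda x,r,h:np.array([proj(p,w) for w in pts(t,r,h,th,x,y,z)])
    x=min(np.linspace(-.1,.06,161),key=lambda x:abs(f(x,.027,.046)[:,1].min()-row))
    return x,z,f(x,.027,.046),f(x,.0185,0)
E
python3 - <<'E'
from h import *
np.set_printoptions(precision=1,suppress=True)
p=optics.get_image("wrist");t=np.array(env.observe()["position"])
for th in(45,55,67,75,90):
    x,z,a,b=fit(p,t,th,-.005,202);print(th,"x %.3f"%x,"rim",a.min(0),a.max(0),"foot",b.min(0),b.max(0))
d=onz(p,(259,240),.034)-t;print("dish centre rel tool",d@X*1e3,d@Y*1e3)
E
```

```text
45 x -0.048 rim [218.2 201.8] [291.1 272.2] foot [235. 231.] [276.7 272.3]
55 x -0.052 rim [218.9 201.6] [290.6 265.5] foot [234.9 237.4] [276.7 276.8]
67 x -0.056 rim [220.  202.5] [289.9 255.5] foot [234.8 244.5] [276.7 280.1]
75 x -0.055 rim [220.2 201.6] [289.8 246.5] foot [234.4 247.5] [277.  280.1]
90 x -0.052 rim [220.9 201.5] [289.3 228.4] foot [233.6 252.3] [277.4 276.9]
dish centre rel tool -28.037806579986633 -1.9821205020296535
```

```bash
python3 -m crank '[0,0,-0.6,0,0, 0,0,0,1,0, 0,0,0,1,0, 0,0,0,0,0, 0,0,0,0,0, 0,0,0,1,0, 0,0,0,1.2,0, 0,0,0,1.2,0]' && python3 -m crank '[0,0,0,1.2,0, 0,0,0,0.4,0, 0,0,0,0.2,0, 0,0.1,0,0.2,0, 0,0.1,0,0.2,0, 0,0.1,0,0.2,0, 0,0,0,0.1,0, 0,0,0,0,0]'
python3 - <<'E'
from h import *
p=optics.get_image("wrist");save(p,"w15");asc(p,190,345,160,350,5,2)
for k in spotter.look_for(p,"pellet_1")[:6]: print(round(k["score"],2),pix(0,k["at"]),onz(p,pix(0,k["at"]),.01))
E
```

```text
time_s: 20.95
position: [0.4873, 0.3878, 0.041]
tool_rot: [[-0.99, 0.144, 0.001], [0.144, 0.99, 0.0], [-0.001, 0.001, -1.0]]
ft_force: [0.7, 0.5, 0.3]
grip_width: 0.0001
gripper_force: 0.0
time_s: 21.62
position: [0.4842, 0.3881, 0.0167]
tool_rot: [[-0.99, 0.144, 0.0], [0.144, 0.99, 0.0], [-0.0, 0.0, -1.0]]
ft_force: [0.0, -0.7, 0.4]
grip_width: -0.0004
gripper_force: 0.0
190 ---..-----------------------------------------....--...---------------------------.............
195 -----.......--------------------.-.------------.--------------------------------------.........
200 ...---......------------------------------------++++++++++++----------------------------.......
205 ...------...-.------------....-------+++++++++++++++++++++++++++++++++++-------------------....
210 .----------................---++++++++++-------------------------------+++++++-------------....
215 ------------..---......---+++++--------------------------.............---------+++-----------..
220 ------------------.---++---------------------------------......................----------------
225 --....------------+--
[... 1734 characters left out ...]
#######################+++++++++########
315 ###########+#####################################O+OOO#########################+++++++++++++###
320 #######+----#####################################OOOO+##########################++++++++##+---+
325 ####+----+######################################OOOOOO###########################+++++#######++
330 ##+--+#########+++##+###########################OOOOOO############################++++#########
335 #++#############################################OOOOO##########################################
340 ###############################################################################################
0.77 [264.0896 324.9024] [0.54609464 0.38105825 0.01      ]
```

```bash
python3 -m crank '[0,-0.4,0,0,0, 0,0,0,0.2,0, 0,0,0,0.2,0, 0,0,0,0.2,0, 0,0.1,0,0.2,0, 0,0.1,0,0.1,0, 0,0,0,0,0, 0,0,0,0,0]'
python3 - <<'E'
from h import *
p=optics.get_image("wrist");asc(p,235,345,160,350,6,2)
for k in spotter.look_for(p,"pellet_1")[:6]: print(round(k["score"],2),pix(0,k["at"]),onz(p,pix(0,k["at"]),.01))
E
```

```text
time_s: 22.38
position: [0.4886, 0.3882, 0.0124]
tool_rot: [[-0.99, 0.144, 0.008], [0.144, 0.99, 0.002], [-0.008, 0.003, -1.0]]
ft_force: [-4.6, -6.4, 33.5]
grip_width: -0.0002
gripper_force: 16.2
235 --....--------.......----------------------------+##+-------------............................-
241 -----..-----........--------------------+###+----+##+----+####+----............................
247 ----------...........-----------------######+----+##+----+######---............................
253 --------..............-----------+##########-----+###-----+######-.............................
259 -------..............---------##############-----+###-----+##########-.........................
265 -------..............------+###############+-----+###-----+#############-......................
271 ------..................--######################-+##+-+###################-....................
277 ------......--#########++##################################################+..-#########+-.....
283 ------.-+####################################################################################+-
289
[... 416 characters left out ...]
##################################OOOO+########################+++++++++++######
319 ########+---+###################################+OOOO+#########################++++++++++#+---+
325 ####+----+######################################+OOOO+###########################+++++++#####++
331 ##---###########++++##############################################################+++##########
337 ###############################################################################################
343 #################+#############################################################################
0.59 [262.6048 313.9968] [0.53809649 0.38193292 0.01      ]
0.56 [262.2976 321.408 ] [0.54393052 0.38089196 0.01      ]
```

```bash
python3 -m crank '[0,0.3,0,0,0, 0,0.3,0,0,0, 0,0.3,0,0,0, 0,0.3,0,0,0, 0,0.3,0,-0.2,0, 0,0,0,0,0, 0,0,0,0,0, 0,0,0,0,0]'
python3 - <<'E'
from h import *
p=optics.get_image("wrist");asc(p,235,345,160,350,6,2)
for k in spotter.look_for(p,"pellet_1")[:6]: print(round(k["score"],2),pix(0,k["at"]),onz(p,pix(0,k["at"]),.01))
q=optics.get_image("side")
for k in spotter.look_for(q,"pellet_1")[:6]: print("s",round(k["score"],2),pix(0,k["at"]),onz(q,pix(0,k["at"]),.01))
E
```

```text
time_s: 23.15
position: [0.4713, 0.3899, 0.0094]
tool_rot: [[-0.99, 0.144, -0.001], [0.144, 0.99, -0.0], [0.001, -0.0, -1.0]]
ft_force: [-0.0, 0.3, 0.4]
grip_width: 0.0001
gripper_force: 0.0
235 --------------------------+++++++++++++++++++++----------------+++++++++++++++++++-..---------.
241 ---------------------++++++++++----------++++----+###----+#+##-......---------+++++++++--------
247 ------------------+++++-------........+#####+----+###----+######-...............-------+++-----
253 ---------------++-----------.........-######+----+###+----######+......................--------
259 -----------------...-----------------#######+----+###+----+######--............................
265 -------------........---------------+######+-----+###-----+######+-............................
271 ------..---..........--------------#############-+##+-#############-...........................
277 ---..----...--##########+--------+##################################+-........-#########+-.....
283 ..------+####################################################################################+-
289 --+##
[... 410 characters left out ...]
################################+#OOOO+########################+++++++++++######
319 #######+-..-+####################################OOOOO#########################++++++++++#-..-+
325 ####+----+######################################+OOOOO###########################+++++++####+-.
331 ##---##########++++#############################OOOOOO############################+++##########
337 ################################################++O++##########################################
343 ###############################################################################################
0.69 [259.7888 319.9104] [0.5219328  0.38166355 0.01      ]
0.59 [259.584  331.8144] [0.53124306 0.38015718 0.01      ]
```

```bash
python3 -m crank '[0,0.2,0,-1,0, 8.5,0,0,-2,0, 8.5,0,0,-2,0, 8.5,-0.5,0,-2,0, 8.5,-0.8,0,-1.2,0, 8.5,-1,0,0,0, 8.5,0,0,0,0, 8.5,0,0,0,0]'
python3 - <<'E'
from h import *
np.set_printoptions(precision=1,suppress=True)
p=optics.get_image("wrist");save(p,"w16");t=np.array(env.observe()["position"])
asc(p,150,330,160,360,5,2)
for th in(0,67,90):
  for row in(185,195,205,215):
    x,z,a,b=fit(p,t,th,-.005,row);print(th,row,"x %.3f"%x,"rim",a.min(0),a.max(0),"foot",b.min(0),b.max(0))
E
```

```text
time_s: 24.02
position: [0.492, 0.3865, 0.0907]
tool_rot: [[-0.989, 0.145, -0.001], [0.145, 0.989, -0.001], [0.001, -0.001, -1.0]]
ft_force: [0.0, -0.2, -0.6]
grip_width: 0.0835
gripper_force: 0.0
150 ......---.............-----------------------------------------------------.........................
155 ....................--------------------------------------------------------........................
160 ..................-----------------------........-........---------------------.....................
165 ................------------------...---...........................-------------....................
170 ..............---------------..----.....................................----...--...................
175 .............-------------..----............................................----...-................
180 ............-----------.-----.................................................-----.................
185 ...........---------..----...------------------------------..-...................-----..............
190 ..........--------..----......-----------------------------
[... 3142 characters left out ...]
 214.9] [291.1 279.8] foot [235.1 203. ] [276.5 240.9]
67 185 x -0.040 rim [218.1 185.2] [291.  237.1] foot [233.8 230.3] [277.2 265.6]
67 195 x -0.048 rim [218.6 194.5] [290.6 247.6] foot [234.1 238.2] [277.1 274.1]
67 205 x -0.057 rim [219.2 204.7] [290.2 259.2] foot [234.4 247. ] [276.9 283.5]
67 215 x -0.066 rim [219.8 214.6] [289.9 270.4] foot [234.7 255.6] [276.7 292.7]
90 185 x -0.036 rim [219. 185.] [290.3 208.6] foot [232.4 238. ] [278.  261.3]
90 195 x -0.045 rim [219.6 194.9] [289.9 220.9] foot [232.8 247.1] [277.8 271.6]
90 205 x -0.054 rim [220.2 204.6] [289.6 232.8] foot [233.1 256. ] [277.6 281.6]
90 215 x -0.064 rim [220.8 215.2] [289.2 245.6] foot [233.5 265.6] [277.4 292.4]
```

```bash
python3 -m crank '[8.5,-0.8,0,1,0, 8.5,-0.5,0,2,0, 8.5,0,0,2,0, 8.5,0,0,1.8,0, 8.5,0,0,1.1,0, 4.8,0,0,0,0, 4.8,0,0,0,0, 4.8,0,0,0,0]' 20 && python3 -m crank '[4.8,0,0,0,0, 4.8,0,0,0,0, 4.8,0,0,-1,0, 4.8,0,0,-2,0, 4.8,0,0,-2,0, 4.8,0,0,0,0, 4.8,-1,0,0,0, 4.8,-1,0,0,0]'
python3 - <<'E'
from h import *
np.set_printoptions(precision=1,suppress=True)
p=optics.get_image("wrist");asc(p,110,330,140,370,5,2)
E
```

```text
time_s: 24.73
position: [0.5055, 0.3853, 0.0134]
tool_rot: [[-0.99, 0.144, 0.001], [0.144, 0.99, 0.001], [-0.001, 0.001, -1.0]]
ft_force: [0.3, 0.3, 0.1]
grip_width: 0.0544
gripper_force: 21.2
time_s: 25.4
position: [0.5251, 0.382, 0.0624]
tool_rot: [[-0.99, 0.144, -0.001], [0.144, 0.99, -0.0], [0.0, -0.0, -1.0]]
ft_force: [2.1, -0.1, -1.7]
grip_width: 0.0542
gripper_force: 21.6
110 ............................................................-......................................................
115 ...............................................-------------+++---------...........................................
120 .........................................------+++++++++++++------++++++++++++++--------...........................
125 ...................................------++++++++-----------------------------+++++++++---.........................
130 ................................----+++++++--------------------------------------..---------.......................
135 ............................------+++++------------------------------------------......---------..................
[... 3861 characters left out ...]
##############+##....-###+++++++########+++OOOOOOO+################+++.....+########################
305 #############################+#-.....+####+++++++++++##########################+++++.......######################++
310 ##############################+.......-##++++++++++++++++++++++++++++++++++++++++++........-#####################++
315 ++++++++++####################-.........+#+++++++++++++++++++++++++++++++++++++++-..........#####################++
320 ++++++++++#####################-..........-++++++++++++++++++++++++++++++++++++-...........+####################+++
325 ++++++++++######################.............-++++++++++++++++++++++++++++++-.............-#####################+++
```

```bash
python3 -m crank '[4.8,-1.3,0,0,0, 4.8,-1.3,0,0,0, 4.8,-1.3,0,0,0, 4.8,0,0,1,0, 4.8,0,0,0.8,0, 4.8,0,0,0.3,0, 4.8,0,0,0,0, 4.8,0,0,0,0]' && python3 -m crank '[4.8,0,0,0.2,0, 4.8,0,0,0.2,0, 4.8,0,0,0.2,0, 4.8,0,0,0.2,0, 4.8,0,0,0,0, 4.8,0,0,0,0, 4.8,0,0,0,0, 4.8,0,0,0,0]'
python3 - <<'E'
from h import *
np.set_printoptions(precision=4,suppress=True)
p=optics.get_image("wrist");asc(p,80,330,140,370,6,2);save(p,"w18")
for k in spotter.look_for(p,"pellet_1")[:6]: print(round(k["score"],2),pix(0,k["at"]),onz(p,pix(0,k["at"]),.01))
E
```

```text
time_s: 26.12
position: [0.5628, 0.3767, 0.0412]
tool_rot: [[-0.99, 0.144, -0.001], [0.144, 0.99, -0.0], [0.001, -0.0, -1.0]]
ft_force: [0.5, 0.5, -0.9]
grip_width: 0.0544
gripper_force: 21.3
time_s: 26.78
position: [0.5633, 0.3768, 0.0346]
tool_rot: [[-0.99, 0.144, 0.001], [0.144, 0.99, 0.0], [-0.001, 0.001, -1.0]]
ft_force: [-1.6, -0.8, 5.1]
grip_width: 0.0541
gripper_force: 20.7
80 .........-------------+---+-------------------------...............................................----------------
86 ......-------------------------------------------------...............................................-------------
92 ....---------------------------------------------------.................................................-----------
98 ..-------------------------------------------------------.................................................---------
104 .---------------------------------------------------------..................................................-------
110 ----------------------------------------------------------...................................................------
[... 3763 characters left out ...]
#+++++++++++++++++++#####++################+++++....-########################
308 +++#+#+#+#####################+.....-##++++++++++++++++++++++++++++++++++++#+#+++++++-.....-#####################++
314 ---++++++#####################-.......+#++++++++++++++++++++++++++++++++++++++++++++........####################+++
320 ++++++++++#####################-........++++++++++++++++++++++++++++++++++++++++++.........#####################+++
326 +++++++++++#####################...........++++++++++++++++++++++++++++++++++++..........-######################+++
0.93 [266.9056 272.7168] [0.5978 0.3758 0.01  ]
0.6 [271.3088 285.312 ] [0.6086 0.3774 0.01  ]
0.53 [253.7984 281.7024] [0.6038 0.3657 0.01  ]
```

```bash
python3 -m crank '[4.8,0.1,0,0.2,0, 4.8,0.1,0,0.2,0, 4.8,0.1,0,0.2,0, 4.8,0.1,0,0.1,0, 4.8,0,0,0,0, 4.8,0,0,0,0, 4.8,0,0,0,0, 4.8,0,0,0,0]'
python3 - <<'E'
from h import *
np.set_printoptions(precision=4,suppress=True)
p=optics.get_image("wrist");asc(p,206,330,140,370,6,2);save(p,"w18")
for k in spotter.look_for(p,"pellet_1")[:6]: print(round(k["score"],2),pix(0,k["at"]),onz(p,pix(0,k["at"]),.01))
E
```

```text
time_s: 27.55
position: [0.5595, 0.3773, 0.0269]
tool_rot: [[-0.99, 0.144, 0.0], [0.144, 0.99, 0.0], [-0.0, 0.0, -1.0]]
ft_force: [-2.7, -0.5, 6.3]
grip_width: 0.0542
gripper_force: 20.5
206 ------------------------------------OOOOOOOOO------------OOOOOOOOOO--------------------.................-----------
212 ------------------..---------------OOOOOOOOOO--------OOOOOOOOOOOOOO------------------.................-------------
218 --------------------...-.------------OOOOOOO---------OOOOOOOOOOOOO-------------------..............----------------
224 -----------------------.....----------------------------OOOO-------------..-------..............-------------------
230 --------------------------.......----------------------------------------....................----------------------
236 .---------------------------------##-------++########+++++++++++++##########+--.......+#+--------------------------
242 ...------------------------------###+-###############+++++++++++++#################+--###+-------------------------
248 ........--------------+###+----+####################+#+++++++++++####
[... 1098 characters left out ...]
...-########################
308 #+###++#######################+....+##++++++++++++++++++++++++---++++++##########++++++....-#####################++
314 --+++++++#####################-.....-#+++++++++++++++++++++++++++++++++++++++++++++++-......####################+++
320 ++++++++++#####################-......+++++++++++++++++++++++++++++++++++++++++++++-.......#####################+++
326 +++++++++++#####################........-++++++++++++++++++++++++++++++++++++++++-........+#####################+++
0.82 [218.624  209.2032] [0.5395 0.3539 0.01  ]
0.74 [261.9904 188.8896] [0.5304 0.382  0.01  ]
0.68 [262.0928 210.3168] [0.5441 0.3801 0.01  ]
0.67 [247.1936 216.192 ] [0.5466 0.3704 0.01  ]
```

```bash
python3 -m crank '[4.8,0,0,-1.5,0, 4.8,0,0,-2.2,0, 4.8,0,0,-2.3,0, 4.8,0,-1.5,0,0, 4.8,0,-2.5,0,0, 4.8,-0.1,-3,0,0, 4.8,-0.2,-3,0,0, 4.8,-0.2,-3,0,0]' && python3 -m crank '[4.8,-0.2,-3,0,0, 4.8,-0.2,-3,0,0, 4.8,-0.2,-2.2,0,0, 4.8,-0.2,-1.3,0,0, 4.8,0,0,0,0, 4.8,0,0,0,0, 4.8,0,0,0,0, 4.8,0,0,0,0]'
python3 - <<'E'
from h import *
np.set_printoptions(precision=1,suppress=True)
p=optics.get_image("wrist");asc(p,206,330,140,380,5,2);save(p,"w19")
t=np.array(env.observe()["position"])
# held model: grip axis point at TCP+24mm; crucible point h on axis there
def hm(th,h,dx=0,dz=.024):
    s,c=np.sin(np.radians(th)),np.cos(np.radians(th))
    return [np.array([proj(p,w) for w in pts(t,r,k,th,dx-h*s,0,t[2]+dz-h*c)]) for r,k in((.027,.046),(.0185,0),(.027,.02))]
for th in(65,75,80,85,90):
    for h in(.030,.037): a=hm(th,h);print(th,h,[ (x[:,1].min().round(),x[:,1].max().round()) for x in a], a[0][:,0].min(),a[0][:,0].max())
E
```

```text
time_s: 28.32
position: [0.5453, 0.2466, 0.0861]
tool_rot: [[-0.99, 0.144, -0.0], [0.144, 0.99, -0.0], [0.0, -0.0, -1.0]]
ft_force: [1.1, 0.0, -1.5]
grip_width: 0.0541
gripper_force: 21.5
time_s: 28.98
position: [0.5399, 0.1537, 0.0865]
tool_rot: [[-0.99, 0.143, 0.0], [0.143, 0.99, 0.0], [-0.0, 0.0, -1.0]]
ft_force: [0.5, 0.6, -1.3]
grip_width: 0.0544
gripper_force: 21.5
206 ........................................................................................................................
211 ........................................................................................................................
216 ........................................................................................................................
221 ........................................................................................................................
226 .---------------.......-----------.........---------...............----.................................................
231 --------------------------------------------------++++##############++-------------------........
[... 3364 characters left out ...]
27588794329355 318.591774647542
85 0.03 [(np.float64(216.0), np.float64(285.0)), (np.float64(292.0), np.float64(349.0)), (np.float64(255.0), np.float64(334.0))] 202.27397795358158 319.61084225721044
85 0.037 [(np.float64(227.0), np.float64(299.0)), (np.float64(301.0), np.float64(359.0)), (np.float64(265.0), np.float64(346.0))] 203.51451806360907 318.3594702959968
90 0.03 [(np.float64(219.0), np.float64(277.0)), (np.float64(297.0), np.float64(351.0)), (np.float64(259.0), np.float64(331.0))] 202.81075300977227 319.08500341880733
90 0.037 [(np.float64(230.0), np.float64(293.0)), (np.float64(307.0), np.float64(363.0)), (np.float64(269.0), np.float64(344.0))] 203.77749789387943 318.10291936266003
```

```bash
python3 -m crank '[4.8,0,0,1.8,0, 4.8,0,0,1.8,0, 4.8,0,0,1.5,0, 4.8,0,0,0.4,0, 4.8,-0.3,0,0,0, 4.8,-0.4,0,0,0, 4.8,0,0,0,0, 4.8,0,0,0,0]' && python3 -m crank '[4.8,-0.3,0,-0.2,0, 4.8,-0.35,0,-0.3,0, 4.8,-0.35,0,-0.3,0, 4.8,-0.35,0,-0.3,0, 4.8,-0.4,0,-0.3,0, 4.8,0,0,0,0, 4.8,0,0,0,0, 4.8,0,0,0,0]'
python3 - <<'E'
from h import *
p=optics.get_image("wrist");asc(p,206,345,140,380,5,2);save(p,"w20")
E
```

```text
time_s: 29.7
position: [0.5476, 0.1517, 0.0325]
tool_rot: [[-0.99, 0.144, 0.002], [0.144, 0.99, 0.0], [-0.002, 0.0, -1.0]]
ft_force: [-0.9, 0.3, -0.9]
grip_width: 0.0542
gripper_force: 21.6
time_s: 30.37
position: [0.5639, 0.149, 0.0455]
tool_rot: [[-0.99, 0.144, -0.001], [0.144, 0.99, -0.0], [0.0, -0.0, -1.0]]
ft_force: [0.3, -1.1, -1.3]
grip_width: 0.0539
gripper_force: 21.6
206 .................................---------------------------------......................................................
211 ..................................-------------------------------.......................................................
216 ...................................-----------------------------........................................................
221 -----------------------------...------------------------------------------..............................................
226 ----------------------------------------------------------------------------------------------..........................
231 .....................................--------------+++#############+++-----..........------
[... 2079 characters left out ...]
++++++++++++++++++++++++++++++++++++++++......-####################++++++++
321 ++++++++++#####################-......-++++++++++++++++++++++++++++++++++++++++++++-...OOOO#####################++++++++
326 +++++++++++#####################........-++++++++++++++++++++++++++++++++++++++++-....OOOO+#####################++++++++
331 +++++++++++#####################+........-++++++++++++++++++++++++++++++++++++++-....----+######################++++++++
336 +++--......######################-..-#####################++++++#####################+--+######################-.....--+
341 #+.........+######################--##################################################++#######################.........
```

```bash
python3 -m crank '[4.8,1.1,0,0,0, 4.8,1.3,0,0,0, 4.8,0,0,1,0, 4.8,0,0,1,0, 4.8,-0.3,0,0,0, 4.8,-0.3,0,0,0, 4.8,-0.3,0,0,0, 4.8,0,0,0,0]' && python3 -m crank '[4.8,-0.3,0,-0.1,0, 4.8,-0.3,0,-0.2,0, 4.8,-0.3,0,-0.2,0, 4.8,-0.3,0,-0.2,0, 4.8,0,0,0,0, 4.8,0,0,0,0, 4.8,0,0,0,0, 4.8,0,0,0,0]'
python3 - <<'E'
from h import *
p=optics.get_image("wrist");asc(p,216,345,140,380,5,2);save(p,"w20")
E
```

```text
time_s: 31.08
position: [0.5496, 0.1511, 0.0255]
tool_rot: [[-0.989, 0.145, -0.001], [0.145, 0.989, 0.0], [0.001, -0.0, -1.0]]
ft_force: [-1.5, 0.2, -0.5]
grip_width: 0.0543
gripper_force: 21.6
time_s: 31.75
position: [0.5578, 0.1497, 0.0323]
tool_rot: [[-0.99, 0.144, -0.008], [0.144, 0.99, -0.0], [0.008, -0.001, -1.0]]
ft_force: [-14.7, -0.0, 6.4]
grip_width: 0.0544
gripper_force: 23.4
216 ..................................------------------------------------..................................................
221 ...................................------------++######+++###############+--............................................
226 ....................................------+####################################+-.......................................
231 ......................................-###########################################+-....................................
236 ----...........----.-------..-----######################################################+----...........................
241 ---------------------------------################################################
[... 1839 characters left out ...]
+++++++++++++++++++++++++++++++++++++-....-...-####################+++++++#
321 ++++++++++#####################-..........-++++++++++++++++++++++++++++++++++++-...........#####################++++++++
326 +++++++++++#####################.............++++++++++++++++++++++++++++++++-............+#####################++++++++
331 +++++++++++#####################+...........-.-++++++++++++++++++++++++++++----..........-######################++++++++
336 +++--......######################+..-#####################++++++#####################+..-######################-.....--+
341 #+.........+######################++##################################################++#######################-........
```

```bash
python3 -m crank '[4.8,0.8,0,-0.2,0, 4.8,1,0,0,0, 4.8,1,0,0.2,0, 4.8,0,0,0.8,0, 4.8,0,0,0.8,0, 4.8,0,0,0.5,0, 4.8,0,0,0,0, 8.5,0,0,0,0]' && python3 -m crank '[8.5,0,0,0,0, 8.5,0,0,0,0, 8.5,0,0,0,0, 8.5,0,0,-2,0, 8.5,0,0,-3,0, 8.5,0,0,-3,0, 8.5,0,0,0,0, 8.5,0,0,0,0]'
python3 - <<'E'
from h import *
np.set_printoptions(precision=1,suppress=True)
p=optics.get_image("wrist");save(p,"w21");t=np.array(env.observe()["position"])
asc(p,150,330,170,350,5,2)
for th in(67,90):
  for row in(185,195,205,215):
    x,z,a,b=fit(p,t,th,0,row,0);print(th,row,"x %.3f"%x,"rim",a.min(0),a.max(0),"foot",b.min(0),b.max(0))
E
```

```text
time_s: 32.47
position: [0.5339, 0.1534, 0.0112]
tool_rot: [[-0.99, 0.145, -0.0], [0.145, 0.99, -0.0], [0.0, -0.0, -1.0]]
ft_force: [0.2, 0.4, 0.5]
grip_width: 0.0649
gripper_force: 0.0
time_s: 33.13
position: [0.5342, 0.1536, 0.0932]
tool_rot: [[-0.99, 0.144, 0.004], [0.144, 0.99, 0.0], [-0.004, 0.001, -1.0]]
ft_force: [-0.5, -0.2, -0.8]
grip_width: 0.0848
gripper_force: 0.0
150 ..........................................................................................
155 ..........................................................................................
160 ..........................................................................................
165 ..........................................................................................
170 ..........................--------------------------..--..................................
175 .........................--------------------------------.................................
180 .........................-------------++############++---.................................
185 ..........................-------+##################
[... 2646 characters left out ...]
....................................................
67 185 x -0.043 rim [225.7 185.5] [296.2 235.8] foot [239.9 229.2] [282.1 263.4]
67 195 x -0.051 rim [226.1 194.5] [295.8 246. ] foot [240.1 236.9] [281.9 271.7]
67 205 x -0.061 rim [226.6 205.5] [295.3 258.4] foot [240.4 246.4] [281.6 281.8]
67 215 x -0.070 rim [227.1 215.1] [294.9 269.1] foot [240.6 254.7] [281.4 290.7]
90 185 x -0.039 rim [226.5 185.2] [295.4 208.4] foot [238.9 236.7] [283.1 259.2]
90 195 x -0.048 rim [226.9 194.9] [295.  220.3] foot [239.2 245.5] [282.8 269.2]
90 205 x -0.058 rim [227.4 205.3] [294.5 233. ] foot [239.5 255.1] [282.5 279.9]
90 215 x -0.067 rim [227.8 214.5] [294.1 244.1] foot [239.7 263.5] [282.3 289.4]
```

```bash
python3 -m crank '[0,0.5,0,0,0, 0,0.5,0,0,0, 0,0,0,0,0, 0,0,0,0.8,0, 0,0,0,1,0, 0,0,0,1.2,0, 0,0,0,1.2,0, 0,0,0,0.9,0]' && python3 -m crank '[0,0,0,0,0, 0,-0.5,0,0,0, 0,-0.4,0,0,0, 0,-0.4,0,0,0, 0,-0.4,0,0,0, 0,-0.4,0,0,0, 0,-0.4,0,0,0, 0,0,0,0,0]'
python3 - <<'E'
from h import *
p=optics.get_image("wrist");save(p,"w22");asc(p,200,330,160,360,5,2)
E
```

```text
time_s: 33.85
position: [0.523, 0.1549, 0.0386]
tool_rot: [[-0.99, 0.144, -0.002], [0.144, 0.99, -0.0], [0.002, -0.0, -1.0]]
ft_force: [-0.2, -1.4, -0.4]
grip_width: -0.0004
gripper_force: 0.0
time_s: 34.52
position: [0.5492, 0.1512, 0.0408]
tool_rot: [[-0.989, 0.145, 0.001], [0.145, 0.989, 0.0], [-0.001, 0.0, -1.0]]
ft_force: [0.5, -0.2, -0.6]
grip_width: -0.0002
gripper_force: 0.1
200 .........................----------------+###################+--....................................
205 ..........................-----------+###########################+-.................................
210 ...........................-------+#################################+...............................
215 ...........................-----#########################+############+.............................
220 ............................--+#########################################-...........................
225 .............................+###########################################+..........................
230 ............................+#################+++####++++################++.....
[... 1315 characters left out ...]
######################################################################
300 #################################################++#################################################
305 #################################################+++##########################+##+++################
310 ################################################+-...+########################++++++++++############
315 ##########+-##################################+++....-########################+++++++++++#--########
320 ######+-....+###################################+....-##########################+++++++++#-...-+####
325 ###+.....-######################################-.....##########################++++++++####+-....+#
```

```bash
python3 -m crank '[0,-0.3,0,0,0, 0,-0.3,0,0,0, 0,-0.3,0,0,0, 0,-0.3,0,0,0, 0,-0.2,0,0,0, 0,0,0,-1,0, 0,0,0,-2,0, 0,0,0,-2,0]' && python3 -m crank '[8.5,1,0,-1,0, 8.5,1,0,0,0, 8.5,0,0,0,0, 8.5,0,0,0,0, 8.5,0,0,0,0, 8.5,0,0,0,0, 8.5,0,0,0,0, 8.5,0,0,0,0]'
python3 - <<'E'
from h import *
np.set_printoptions(precision=1,suppress=True)
p=optics.get_image("wrist");save(p,"w23");t=np.array(env.observe()["position"]);asc(p,150,330,160,360,5,2)
for th in(0,67):
  for row in(190,210,220):
    x,z,a,b=fit(p,t,th,0,row,0);print(th,row,"x %.3f"%x,"rim",a.min(0),a.max(0),"foot",b.min(0),b.max(0))
E
```

```text
time_s: 35.23
position: [0.5619, 0.1493, 0.0914]
tool_rot: [[-0.99, 0.144, -0.001], [0.144, 0.99, -0.0], [0.001, -0.0, -1.0]]
ft_force: [-0.0, -0.6, 0.9]
grip_width: 0.0001
gripper_force: 0.0
time_s: 35.9
position: [0.5426, 0.1521, 0.1004]
tool_rot: [[-0.99, 0.144, -0.0], [0.144, 0.99, -0.0], [0.0, -0.0, -1.0]]
ft_force: [-0.2, -0.3, 0.6]
grip_width: 0.0847
gripper_force: 0.0
150 ..............................--------------------------------......................................
155 ...............................----------------+++++++++------......................................
160 ...............................--------+######################+-....................................
165 ................................----+#############################-.................................
170 ................................--+################################+................................
175 .................................-##################################-...............................
180 .................................-##################################-..................
[... 2841 characters left out ...]
......-
320 ####-............................................................................................-+#
325 ######-.........................................................................................+###
0 190 x -0.011 rim [226.1 190.5] [296.4 254.7] foot [241.3 183.5] [281.3 221. ]
0 210 x -0.027 rim [227.  210.6] [295.6 271.9] foot [241.7 200.1] [280.9 236.2]
0 220 x -0.035 rim [227.3 220.3] [295.2 280.2] foot [241.9 208.2] [280.8 243.6]
67 190 x -0.048 rim [227.4 189.7] [295.2 238.5] foot [240.9 231.7] [281.7 264.9]
67 210 x -0.067 rim [228.3 209.9] [294.3 261.3] foot [241.4 249.3] [281.3 283.7]
67 220 x -0.077 rim [228.7 220.2] [293.9 272.7] foot [241.6 258.2] [281.  293.2]
```

```bash
python3 -m crank '[0,1.1,0,0,0, 0,1.1,0,0,0, 0,1.2,0,0,0, 0,0,0,0.6,0, 0,0,0,1,0, 0,0,0,1.2,0, 0,0,0,1.2,0, 0,0,0,1,0]' && python3 -m crank '[0,-0.5,0,0,0, 0,-0.7,0,0,0, 0,-0.7,0,0,0, 0,-0.7,0,0,0, 0,-0.7,0,0,0, 0,-0.7,0,0,0, 0,-0.6,0,0,0, 0,-0.5,0,0,0]' && python3 -m crank '[0,-0.5,0,0,0, 0,-0.4,0,0,0, 0,-0.3,0,0,0, 0,-0.3,0,0,0, 0,0,0,0,0, 0,0,0,0,0, 0,0,0,0,0, 0,0,0,0,0]'
python3 - <<'E'
from h import *
np.set_printoptions(precision=1,suppress=True)
p=optics.get_image("wrist");save(p,"w24");t=np.array(env.observe()["position"]);asc(p,190,330,160,360,5,2)
for th in(0,20,40):
  for row in(200,220):
    x,z,a,b=fit(p,t,th,0,row,0);print(th,row,"x %.3f"%x,"rim",a.min(0),a.max(0),"foot",b.min(0),b.max(0))
E
```

```text
time_s: 36.62
position: [0.5091, 0.1569, 0.0489]
tool_rot: [[-0.989, 0.145, -0.001], [0.145, 0.989, -0.0], [0.001, -0.0, -1.0]]
ft_force: [0.3, -0.6, 0.1]
grip_width: 0.0001
gripper_force: 0.0
time_s: 37.28
position: [0.56, 0.1496, 0.0508]
tool_rot: [[-0.99, 0.144, 0.0], [0.144, 0.99, 0.0], [-0.0, 0.0, -1.0]]
ft_force: [0.2, 0.6, 0.2]
grip_width: 0.0001
gripper_force: 0.1
time_s: 37.95
position: [0.5738, 0.1477, 0.0506]
tool_rot: [[-0.99, 0.144, -0.0], [0.144, 0.99, -0.0], [0.0, -0.0, -1.0]]
ft_force: [-0.8, 0.1, -0.8]
grip_width: 0.0002
gripper_force: 0.1
190 ...........................--------+#################+######+++####+................................
195 .............................----+##################+++++++#######+##+..............................
200 ...............................-###################++++++##############-............................
205 .------------------........----####################+++##################-.......---.................
210 -----------------------------+###########################################+------------..............
215 ........
[... 2183 characters left out ...]
-########
320 ######+-....+###################################+----+#########################++++++++++#-...-+####
325 ###+-....-####++################################-.....##########################+++++++++###+-....-#
0 200 x 0.000 rim [215.2 199.9] [307.1 281.9] foot [236.4 189. ] [286.1 235. ]
0 220 x -0.012 rim [216.2 219.6] [306. 298.] foot [236.8 204.4] [285.6 248.8]
20 200 x -0.016 rim [214.3 199.6] [308.  293.8] foot [236.2 210.9] [286.2 261.1]
20 220 x -0.029 rim [215.5 220.1] [306.8 312.2] foot [236.7 226.8] [285.7 276.1]
40 200 x -0.029 rim [214.8 199.6] [307.4 292.3] foot [236.1 230.6] [286.3 281.7]
40 220 x -0.043 rim [216.  220.3] [306.3 313. ] foot [236.6 246.9] [285.8 298. ]
```

```bash
python3 -m crank '[0,0,0,-1.5,0, 0,0,0,-2,0, 0,0,0,-2,0, 8.5,0.7,0,0,0, 8.5,0.7,0,0,0, 8.5,0.6,0,0,0, 8.5,0,0,0,0, 8.5,0,0,0,0]'
python3 - <<'E'
from h import *
np.set_printoptions(precision=1,suppress=True)
p=optics.get_image("wrist");save(p,"w25");t=np.array(env.observe()["position"]);asc(p,150,330,160,360,5,2)
for th in(0,20,40,67):
  for row in(190,210):
    x,z,a,b=fit(p,t,th,0,row,0);print(th,row,"x %.3f"%x,"rim",a.min(0),a.max(0),"foot",b.min(0),b.max(0))
E
```

```text
time_s: 38.67
position: [0.5535, 0.1506, 0.1049]
tool_rot: [[-0.99, 0.144, -0.002], [0.144, 0.99, -0.0], [0.002, -0.0, -1.0]]
ft_force: [-0.3, -0.0, -0.2]
grip_width: 0.0605
gripper_force: 0.0
150 ................................--+#################################-...............................
155 ................................--+#################################-...............................
160 .................................-+#################################-...............................
165 ..................................-#################################................................
170 ..................................-########+++++++++++++###########+................................
175 ...................................#########++++++++++++###########+................................
180 ...................................+#######+++++++++++++++#########-................................
185 ...................................-+########++++++++++++++###+++#+.................................
190 .....................................-######+++++++++++++++++++
[... 2816 characters left out ...]
.......................................#################
0 190 x -0.012 rim [226.9 190.6] [295.6 253.4] foot [241.7 183.7] [280.9 220.5]
0 210 x -0.028 rim [227.7 210.2] [294.8 270.3] foot [242. 200.] [280.6 235.5]
20 190 x -0.028 rim [226.4 190.6] [296.1 260.6] foot [241.6 201.1] [281.  240.7]
20 210 x -0.044 rim [227.1 209.7] [295.3 278.3] foot [241.9 216.8] [280.6 255.7]
40 190 x -0.040 rim [226.6 189.9] [295.8 257.1] foot [241.5 216. ] [281.1 255.2]
40 210 x -0.058 rim [227.5 210.3] [295.  277.8] foot [241.9 233. ] [280.7 272.3]
67 190 x -0.049 rim [228.1 189.8] [294.4 237.4] foot [241.3 231.1] [281.3 263.6]
67 210 x -0.068 rim [228.9 209.6] [293.6 259.7] foot [241.7 248.4] [280.8 282. ]
```

```bash
python3 - <<'E'
from h import *
np.set_printoptions(precision=1,suppress=True)
p=optics.get_image("wrist");t=np.array(env.observe()["position"]);print(t)
b=p["color"].max(2)
for c in(250,258,262,266,274): print(c,b[120:215:3,c])
for th in(67,72,80):
  for x in(.0,.005,.01):
    s,c=np.sin(np.radians(th)),np.cos(np.radians(th))
    low=min(pts(t,r,h,th,0,0,0)[:,2].min() for r,h in((.0185,0),(.027,.02),(.027,.046)))
    f=[np.array([proj(p,w) for w in pts(t,r,h,th,x,0,-low)]) for r,h in((.027,.046),(.0185,0))]
    print(th,x,"rim",f[0].min(0),f[0].max(0),"foot",f[1].min(0),f[1].max(0))
E
```

```text
[0.6 0.2 0.1]
250 [137 181 205 160 130 127 117  38  33  33  34  32  34  35  35  33  33  33
  35  45  45  44  44  44  42  46  44  44  44  42  45 148]
258 [137 137 137 138 133 132 100  37  33  36  34  33  35  37  35  35  35  35
  33  47  47  46  47  47  47  47  46  48  46  45  44  87]
262 [139 138 138 138 138 136 101  35  34  35  33  33  34  34  32  33  33  34
  33  50  49  49  48  47  48  48  48  49  47  47  46  71]
266 [137 139 138 138 138 137 104  34  35  34  32  34  33  34  32  33  32  34
  32  52  50  50  49  49  49  50  49  49  47  47  46  86]
274 [138 138 139 139 140 139 132  39  33  33  32  32  33  32  30  32  33  34
  35  50  50  50  50  48  48  49  47  48  49  45  54 147]
67 0.0 rim [225.7 133.8] [296.8 173.4] foot [240.  182.7] [282.5 211.4]
67 0.005 rim [225.4 127.7] [297.  166.4] foot [239.9 177.4] [282.7 205.8]
67 0.01 rim [225.2 121.5] [297.3 159.2] foot [239.7 172.1] [282.8 200. ]
72 0.0 rim [225.8 134.4] [296.7 168.2] foot [239.8 184.9] [282.8 211.1]
72 0.005 rim [225.5 128.4] [296.9 161. ] foot [239.7 179.6] [282.9 205.4]
72 0.01 rim [225.3 122.3] [297.2 153.8] foot [239.5 174.3] [283.  199.5]
80 0.0 rim [226.1 136.4] [296.4 160.2] foot [239.5 188.5] [283.1 210.3]
80 0.005 rim [225.8 130.5] [296.6 153. ] foot [239.3 183.2] [283.2 204.4]
80 0.01 rim [225.6 124.5] [296.9 145.7] foot [239.2 177.8] [283.4 198.4]
```

```bash
python3 -m crank '[8.5,0.9,0,1.5,0, 8.5,1,0,2.5,0, 8.5,0,0,3,0, 8.5,0,0,2.1,0, 8.5,0,0,1,0, 4.8,0,0,0,0, 4.8,0,0,0,0, 4.8,0,0,0,0]' 20 && python3 -m crank '[4.8,0,0,-2,0, 4.8,0,0,-3,0, 4.8,0,0,-2.5,0.12, 4.8,0,0,0,0.124, 4.8,0,0,0,0.124, 4.8,0,0,0,0.124, 4.8,0,0,0,0.124, 4.8,0,0,0,0.124]' && python3 -m crank '[4.8,0,0,0,0.124, 4.8,0,0,0,0.124, 4.8,0,0,0,0.124, 4.8,0,0,0,0.124, 4.8,0,0,0,0.124, 4.8,0,0,0,0.124, 4.8,0,0,0,0.124, 4.8,0,0,0,0.124]' && python3 -m crank '[4.8,0,0,0,0.124, 4.8,0,0,0,0.124, 4.8,0,0,0,0.124, 4.8,0,0,0,0.124, 4.8,0,0,0,0.124, 4.8,0,0,0,0.124, 4.8,0,0,0,0.124, 4.8,0,0,0,0.124]'
```

```text
time_s: 39.43
position: [0.5364, 0.1532, 0.0058]
tool_rot: [[-0.99, 0.144, 0.002], [0.144, 0.99, 0.0], [-0.002, 0.0, -1.0]]
ft_force: [0.3, 0.3, 1.4]
grip_width: 0.0543
gripper_force: 20.9
time_s: 40.1
position: [0.5358, 0.1533, 0.0811]
tool_rot: [[-0.629, 0.778, 0.002], [0.778, 0.629, 0.0], [-0.001, 0.002, -1.0]]
ft_force: [-0.9, 0.2, -1.5]
grip_width: 0.0537
gripper_force: 21.7
time_s: 40.77
position: [0.5359, 0.1533, 0.081]
tool_rot: [[0.307, 0.952, 0.002], [0.952, -0.307, 0.0], [0.001, 0.002, -1.0]]
ft_force: [-0.4, -0.6, -1.3]
grip_width: 0.0539
gripper_force: 21.7
time_s: 41.43
position: [0.5359, 0.1533, 0.081]
tool_rot: [[0.965, 0.264, 0.002], [0.264, -0.965, 0.0], [0.002, 0.0, -1.0]]
ft_force: [-0.1, 0.2, -0.6]
grip_width: 0.0539
gripper_force: 21.7
```

```bash
python3 -m crank '[4.8,0,0,0,0.103, 4.8,0,0,0,0.103, 4.8,0,0,0,0.103, 4.8,0,0,0,0.103, 4.8,0.9,0,1.5,0, 4.8,0.95,0,1.8,0, 4.8,0,0,1.3,0, 4.8,0,0,0.4,0]' && python3 -m crank '[4.8,-0.05,0,0.25,0, 4.8,-0.1,0,0.25,0, 4.8,-0.1,0,0.25,0, 4.8,-0.1,0,0.25,0, 4.8,-0.1,0,0.25,0, 4.8,0,0,0.2,0, 4.8,0,0,0,0, 4.8,0,0,0,0]'
python3 - <<'E'
from h import *
p=optics.get_image("wrist");save(p,"w26");asc(p,170,345,150,370,6,2)
E
```

```text
time_s: 42.1
position: [0.5536, 0.1505, 0.029]
tool_rot: [[0.99, -0.139, -0.001], [-0.139, -0.99, -0.0], [-0.001, 0.0, -1.0]]
ft_force: [-0.3, 0.2, -1.1]
grip_width: 0.0539
gripper_force: 21.7
time_s: 42.77
position: [0.5493, 0.1513, 0.0151]
tool_rot: [[0.99, -0.139, -0.0], [-0.139, -0.99, 0.0], [-0.0, -0.0, -1.0]]
ft_force: [0.9, 0.7, -1.5]
grip_width: 0.054
gripper_force: 21.7
170 ..............................................................................................................
176 ..............................................................................................................
182 ...............--..--.........................................................................................
188 ..............----..-.........................................................................................
194 ..............................................................................................................
200 .............................................--++++++++++++++++++--...........................................
206 ........................
[... 2031 characters left out ...]
#######+++
314 +++++####################-.................--#######################+--..-------------+####################+++
320 +++++#####################-.......................--+#######+---............----------#####################+++
326 +++++###########++#########-...................................................------########################+
332 ####++######################.....----------.......................------------------+######################+##
338 ......+#####################+..-######################+--++######################--+######################----
344 ......-###########++#########################################################################+############----
```

```bash
python3 -m crank '[4.8,0,0,-1.2,0, 4.8,0,0,-1,0, 4.8,0.8,0,0,0, 4.8,0,0,0.4,0, 4.8,0,0,0.3,0, 4.8,0,0,0.25,0, 4.8,0,0,0.25,0, 4.8,0,0,0,0]' && python3 -m crank '[4.8,0,0,0.25,0, 4.8,-0.05,0,0.25,0, 4.8,-0.05,0,0.25,0, 4.8,-0.05,0,0.2,0, 4.8,0,0,0,0, 4.8,0,0,0,0, 4.8,0,0,0,0, 4.8,0,0,0,0]'
python3 - <<'E'
from h import *
p=optics.get_image("wrist");save(p,"w26");asc(p,170,345,150,370,6,2)
E
```

```text
time_s: 43.48
position: [0.5555, 0.1504, 0.0241]
tool_rot: [[0.99, -0.139, -0.004], [-0.139, -0.99, 0.0], [-0.004, 0.001, -1.0]]
ft_force: [-6.6, 1.0, 5.3]
grip_width: 0.0541
gripper_force: 24.6
time_s: 44.15
position: [0.5543, 0.1506, 0.0151]
tool_rot: [[0.99, -0.138, -0.003], [-0.138, -0.99, 0.0], [-0.003, 0.0, -1.0]]
ft_force: [-5.3, 0.7, 6.3]
grip_width: 0.0541
gripper_force: 30.4
170 OOOOOOOOOOOOOOOOOOOOOOO.....................-----..............-----..........................................
176 ......--......................................................................................................
182 ..............................................................................................................
188 ..................--..........................................................................................
194 ..............----..--........................................................................................
200 ..............................................................................................................
206 ..................
[... 2037 characters left out ...]
#######+++
314 +++++####################-..........--+###################################+-----------+####################+++
320 +++++#####################-...............-+########################++----------------#####################+++
326 +++++######################-.......................------++++---.............--------##########++#############
332 ####++######################....----------........................------------------+#########################
338 ......+#####################+..+######################+--+#######################--+######################----
344 ......-###########++########################################################################+++###########----
```

```bash
python3 -m crank '[4.8,-0.05,0,0.25,0, 4.8,-0.05,0,0.25,0, 4.8,0,0,0.1,0, 4.8,0,0,0,0, 8.5,0,0,0,0, 8.5,0,0,0,0, 8.5,0,0,0,0, 8.5,0,0,0,0]' && python3 -m crank '[8.5,0,0,-2,0, 8.5,0,0,-3,0, 8.5,0,0,-3.5,0, 8.5,0,0,0,0, 8.5,0,0,0,0, 8.5,0,0,0,0, 8.5,0,0,0,0, 8.5,0,0,0,0]'
python3 - <<'E'
from h import *
import h
np.set_printoptions(precision=1,suppress=True)
h.X=np.array([.99,-.139,0]);h.Y=np.array([-.139,-.99,0])
p=optics.get_image("wrist");save(p,"w27");t=np.array(env.observe()["position"]);asc(p,150,330,160,360,5,2)
for th in(0,67):
  for row in(190,210):
    x,z,a,b=fit(p,t,th,0,row,0);print(th,row,"x %.3f"%x,"rim",a.min(0),a.max(0),"foot",b.min(0),b.max(0))
E
```

```text
time_s: 44.87
position: [0.5546, 0.1505, 0.0092]
tool_rot: [[0.99, -0.139, -0.001], [-0.139, -0.99, -0.0], [-0.001, 0.0, -1.0]]
ft_force: [0.2, 0.7, 0.2]
grip_width: 0.0852
gripper_force: 0.0
time_s: 45.53
position: [0.5542, 0.1505, 0.0934]
tool_rot: [[0.99, -0.139, -0.002], [-0.139, -0.99, -0.0], [-0.002, 0.0, -1.0]]
ft_force: [-1.0, -0.2, -0.1]
grip_width: 0.0851
gripper_force: 0.0
150 .................------..........................................--------...........................
155 ...............................................................--------.............................
160 .......................----..............-.................---------................................
165 .......................-----.................-------------------....................................
170 .....................................................------.........................................
175 .......................-----------------------------------------------------------------------......
180 ..............................................................----.............
[... 2688 characters left out ...]
.......................--------------------------------------+#
315 ##+.........................................................---------------------------------------+
320 ####-.......................................................--------------------------------------##
325 #####+...........-.........................................-------------------------------------+###
0 190 x -0.010 rim [225.1 189.3] [297.9 255.8] foot [240.8 182.2] [282.  220.8]
0 210 x -0.026 rim [225.9 210.2] [297.  273.6] foot [241.2 199.3] [281.6 236.5]
67 190 x -0.048 rim [226.4 189.7] [296.5 240.5] foot [240.4 232.9] [282.4 267.3]
67 210 x -0.066 rim [227.3 209.5] [295.6 262.7] foot [240.9 249.9] [281.9 285.5]
```

```bash
python3 -m crank '[8.5,-0.7,0,1.8,0, 8.5,-0.6,0,2.4,0, 8.5,0,0,2.4,0, 8.5,0,0,1.6,0, 4.8,0,0,0,0, 4.8,0,0,0,0, 4.8,0,0,0,0, 4.8,0,0,-2,0]' 30 && python3 -m crank '[4.8,0,0,-2.5,0, 4.8,1.2,0,-1.5,0, 4.8,2.5,0,0,0, 4.8,2.5,0,0,0, 4.8,1.5,0,0,0, 4.8,0,0,0.8,0, 4.8,0,0,0,0, 4.8,0,0,0,0]'
python3 - <<'E'
from h import *
p=optics.get_image("wrist");save(p,"w28");asc(p,150,345,150,370,6,2)
E
```

```text
time_s: 46.25
position: [0.5407, 0.1522, 0.0312]
tool_rot: [[0.99, -0.139, -0.004], [-0.139, -0.99, -0.0], [-0.004, 0.001, -1.0]]
ft_force: [-1.5, -0.4, -1.0]
grip_width: 0.0541
gripper_force: 32.2
time_s: 46.92
position: [0.6169, 0.1419, 0.0644]
tool_rot: [[0.99, -0.139, -0.002], [-0.139, -0.99, 0.0], [-0.002, 0.0, -1.0]]
ft_force: [0.3, 0.3, -0.5]
grip_width: 0.0537
gripper_force: 32.2
150 ............................-.................................................................................
156 .........................--..-................................................................................
162 .............................................----------------------...........................................
168 ........................................-----.....................------......................................
174 ..............OOOOOOOO-..............---................................---...................................
180 ............OOOO.OOOOOOOOOOOOOOOOOO.-......................................---................................
186 ..............O
[... 2385 characters left out ...]
#######+++
312 +++++####################+.......+#############################################-------+####################+++
318 +++++#####################-.........-#######################################----------#####################+++
324 +++++###########++#########.............-+#############################+-------------+########+++##########+++
330 ####+######################+...................---+############+--------------------+#########################
336 ......+#####################+..-##################+--......--+###################--+######################+---
342 ......-###################################################################################################----
```

```bash
python3 -m crank '[4.8,0.05,0,1,0, 4.8,0,0,0.8,0, 4.8,0,0,0.4,0, 4.8,0,0,0.3,0, 4.8,0,0,0.2,0, 4.8,0,0,0,0, 4.8,0,0,0,0, 4.8,0,0,0,0]'
```

```text
time_s: 47.63
position: [0.6228, 0.1411, 0.0418]
tool_rot: [[0.99, -0.139, 0.013], [-0.139, -0.99, -0.001], [0.013, -0.001, -1.0]]
ft_force: [5.7, -3.0, 21.8]
grip_width: 0.054
gripper_force: 35.0
```

```bash
python3 -m crank '[4.8,0.2,0,-0.5,0, 4.8,0.3,0,0,0, 4.8,0,0,0.25,0, 4.8,0,0,0.25,0, 4.8,0,0,0.05,0, 4.8,0,0,0,0, 4.8,0,0,0,0, 4.8,0,0,0,0]'
```

```text
time_s: 48.3
position: [0.6261, 0.1405, 0.0395]
tool_rot: [[0.99, -0.139, 0.007], [-0.139, -0.99, -0.0], [0.007, -0.001, -1.0]]
ft_force: [4.0, -2.1, 17.9]
grip_width: 0.0539
gripper_force: 34.7
```

```bash
python3 -m crank '[4.8,0.25,0,0,0, 4.8,0,0,0,0, 8.5,0,0,0,0, 8.5,0,0,0,0, 8.5,0,0,0,0, 8.5,0,0,-2,0, 8.5,0,0,-3,0, 8.5,0,0,-1.4,0]'
python3 - <<'E'
from h import *
import h
np.set_printoptions(precision=1,suppress=True)
h.X=np.array([.99,-.139,0]);h.Y=np.array([-.139,-.99,0])
p=optics.get_image("wrist");save(p,"w29");t=np.array(env.observe()["position"]);asc(p,160,290,170,350,4,2)
d=np.array([.6177,.1413,0])
for z,r in((.072,.027),(.034,.036)):
  q=np.array([proj(p,d+[r*np.cos(a),r*np.sin(a),z]) for a in A]);print(q.min(0),q.max(0))
E
```

```text
time_s: 48.97
position: [0.6265, 0.1407, 0.1032]
tool_rot: [[0.99, -0.139, 0.002], [-0.139, -0.99, 0.0], [0.002, -0.0, -1.0]]
ft_force: [-0.2, -0.1, 0.3]
grip_width: 0.0853
gripper_force: 0.0
160 .....................----.................---------.......................................
164 ....................................--------------------..................................
168 .................................------.............--------..............................
172 ............OOO---.............----...-..................-----............................
176 ..........OOOOOOOOOOOOOOOOOOO---...........................----...........................
180 ..-.......OOOOOOOOOOOOOOOOOO.-...........------------...----.----.........................
184 .-..........OOO.OO----------.........--+++++++++++++#+------------........................
188 ................-.........-.......--++++++++#####++++++++--......--.......................
192 ................................--++++#################++++--..--.-.......................
196 ..............................--+++############++
[... 1582 characters left out ...]
...............---------------.---------------------------------------####
268 ######-........................-------------------------------------------------------####
272 ######-.........................------------------------------------------------------####
276 ######-...........................----------------------------------------------------+###
280 #####-..............................---------------------------------------------------###
284 ####+..................................--------...-------------------------------------+##
288 ###+....................................------.........---------------------------------+#
[223.  195.6] [301.9 266.9]
[218.  168.5] [306.5 250.6]
```

```bash
python3 -m crank '[5,-0.5,0,0.5,0, 5,0,0,0.5,0, 5,0,0,0.6,0, 5,0,0,0.8,0, 5,0,0,0.6,0, 5,0,0,0.4,0, 5,0,0,0.3,0, 5,0,0,0,0]'
```

```text
time_s: 49.68
position: [0.625, 0.1405, 0.071]
tool_rot: [[0.99, -0.139, 0.014], [-0.139, -0.99, -0.001], [0.014, -0.0, -1.0]]
ft_force: [-6.5, -4.4, 47.2]
grip_width: 0.0501
gripper_force: 22.3
```

```bash
python3 -m crank '[5,0,0,-3.5,0, 5,0,0,-4,0, 5,-0.74,3.8,-1,0, 5,-0.74,3.8,0,0, 5,-0.74,3.8,0,0, 5,-0.74,3.8,0,0, 5,-0.74,3.8,0,0, 5,-0.74,3.8,0,0]' && python3 -m crank '[5,-0.74,3.8,0,0, 5,-0.74,3.8,0,0, 5,-0.74,3.8,0.5,0, 5,-0.74,3.8,0.5,0, 5,-0.74,3.6,0.5,0, 5,0,0,0,0, 5,0,0,0,0, 5,0,0,0,0]'
python3 - <<'E'
from h import *
np.set_printoptions(precision=4,suppress=True)
q=optics.get_image("side");save(q,"s30");t=np.array(env.observe()["position"])
a=cv2.imread("pics/side0.png");b=cv2.imread("pics/s30.png")
for im in(a,b):
    g=im.max(2).astype(int);m=((g<62)).astype(np.uint8);m[:195]=0;m[240:]=0;m[:,:205]=0;m[:,255:]=0
    c=max(cv2.findContours(m,0,1)[0],key=cv2.contourArea);print(cv2.boundingRect(c),cv2.contourArea(c))
    print("\n".join("".join('#' if v<50 else '+' if v<80 else '.' for v in g[r,210:250]) for r in range(196,234,2)))
p=optics.get_image("wrist");save(p,"w30");asc(p,60,330,0,512,8,4)
for n in("shutter","hub_top"):
    for k in spotter.look_for(p,n)[:3]: print(n,k["score"],pix(0,k["at"]),onz(p,pix(0,k["at"]),.015))
print(t,proj(p,[t[0],t[1],.012]),proj(p,[t[0],t[1],.0]))
E
```

```text
time_s: 50.35
position: [0.5443, -0.0798, 0.1479]
tool_rot: [[0.99, -0.139, -0.002], [-0.139, -0.99, 0.001], [-0.002, -0.0, -1.0]]
ft_force: [1.1, -0.3, -0.2]
grip_width: 0.0503
gripper_force: 0.0
time_s: 51.02
position: [0.4826, -0.259, 0.1332]
tool_rot: [[0.99, -0.139, -0.001], [-0.139, -0.99, 0.001], [-0.001, -0.001, -1.0]]
ft_force: [0.2, 0.6, -0.7]
grip_width: 0.05
gripper_force: 0.0
(217, 203, 23, 24) 402.0
........................................
........................................
........................................
..................+.....................
...........+############+...............
.........##################.............
........####################............
.......#####################............
.......#####################............
.......+########+..+#########...........
.......+########+++##########++.........
........#####################+++........
........####################+++++.......
..........################+++++++.......
...........+#############+++++++++......
..............########++++++++++++......
...........................
[... 4900 characters left out ...]
.............-###########################-...................-------###########################+.....................
308 ......................-#############################...................---------###########+++++#############...................
316 ....................+##############################+..................----------###########++++++++############-................
324 .................-##################+###############................-----------+############++++++++#############+-..-----------
shutter 0.82 [265.0112  51.8016] [ 0.5973 -0.2774  0.015 ]
hub_top 0.75 [263.0144  53.2992] [ 0.5964 -0.2756  0.015 ]
[ 0.4829 -0.2585  0.1336] [261.5539 182.5241] [261.5506 179.1595]
```

```bash
cat >> h.py <<'E'
def plan(n,tgt,turn):
    s=env.observe();t=np.array(s["position"]);R=np.array(s["tool_rot"]);d=(np.array(tgt)-t)/n
    yaw=np.arctan2(R[1,0],R[0,0]);k=turn/n
    for i in range(n):
        y=yaw-i*k # turn about tool z (down) by +k lowers yaw; shift before turn
        X=np.array([np.cos(y),np.sin(y)]);Yv=np.array([np.sin(y),-np.cos(y)])
        print("%.2f,%.2f,%.2f,%.3f"%(d[:2]@X*100,d[:2]@Yv*100,-d[2]*100,k),end=",  ")
    print(np.degrees(yaw))
E
python3 -c "
from h import *
plan(13,[.6195,.1413,.128],-np.pi/2)"
```

```text
0.62,-3.19,0.05,-0.121,  1.00,-3.09,0.05,-0.121,  1.36,-2.95,0.05,-0.121,  1.71,-2.76,0.05,-0.121,  2.03,-2.54,0.05,-0.121,  2.32,-2.27,0.05,-0.121,  2.58,-1.98,0.05,-0.121,  2.80,-1.65,0.05,-0.121,  2.98,-1.30,0.05,-0.121,  3.11,-0.94,0.05,-0.121,  3.20,-0.55,0.05,-0.121,  3.24,-0.16,0.05,-0.121,  3.24,0.23,0.05,-0.121,  -7.874732295967913
```

```bash
python3 -m crank '[8.5,0.62,-3.19,0.05,-0.12, 8.5,1.0,-3.09,0.05,-0.12, 8.5,1.36,-2.95,0.05,-0.12, 8.5,1.71,-2.76,0.05,-0.12, 8.5,2.03,-2.54,0.05,-0.12, 8.5,2.32,-2.27,0.05,-0.12, 8.5,2.58,-1.98,0.05,-0.12, 8.5,2.8,-1.65,0.05,-0.12]' && python3 -m crank '[8.5,2.98,-1.3,0.05,-0.12, 8.5,3.11,-0.94,0.05,-0.12, 8.5,3.2,-0.55,0.05,-0.12, 8.5,3.24,-0.16,0.05,-0.12, 8.5,3.24,0.23,0.05,-0.12, 8.5,0,0,1,0, 8.5,0,0,1.5,0, 8.5,0,0,0,0]' && python3 -c "
from h import *
plan(1,[.6195,.1413,.042],0)"
```

```text
time_s: 51.88
position: [0.5682, -0.0113, 0.1303]
tool_rot: [[0.676, 0.737, 0.0], [0.737, -0.676, -0.0], [0.0, 0.0, -1.0]]
ft_force: [0.3, -0.4, -0.4]
grip_width: 0.0849
gripper_force: 0.0
time_s: 52.55
position: [0.6204, 0.1406, 0.0999]
tool_rot: [[0.148, 0.989, -0.005], [0.989, -0.148, -0.0], [-0.001, -0.005, -1.0]]
ft_force: [0.1, 0.5, -0.8]
grip_width: 0.0852
gripper_force: 0.0
0.06,-0.10,5.79,0.000,  81.5097933223227
```

```bash
python3 -m crank '[8.5,0.05,-0.1,2,0, 8.5,0,0,2,0, 8.5,0,0,1.6,0, 4.8,0,0,0,0, 4.8,0,0,0,0, 4.8,0,0,0,0, 4.8,0,0,0,0, 4.8,0,0,0.2,0]' 30 && python3 -m crank '[4.8,0,0,0.2,0, 4.8,0,0,0.2,0, 4.8,0,0,0.1,0, 4.8,0,0,0,0, 8.5,0,0,0,0, 8.5,0,0,0,0, 8.5,0,0,0,0, 8.5,0,0,-1,0]'
```

```text
time_s: 53.22
position: [0.623, 0.1398, 0.0473]
tool_rot: [[0.15, 0.989, 0.006], [0.989, -0.15, 0.0], [0.001, 0.006, -1.0]]
ft_force: [6.0, -1.1, 6.3]
grip_width: 0.0543
gripper_force: 32.8
time_s: 53.88
position: [0.6199, 0.1399, 0.0481]
tool_rot: [[0.149, 0.989, -0.004], [0.989, -0.149, -0.0], [-0.001, -0.004, -1.0]]
ft_force: [-0.9, -0.7, -1.0]
grip_width: 0.0851
gripper_force: 0.0
```

```bash
python3 - <<'E'
from h import *
plan(13,[.487,-.2645,.0481],1.567)
E
```

```text
-3.23,-0.55,0.00,0.121,  -3.27,-0.15,0.00,0.121,  -3.27,0.24,0.00,0.121,  -3.21,0.63,0.00,0.121,  -3.11,1.01,0.00,0.121,  -2.97,1.38,0.00,0.121,  -2.78,1.73,0.00,0.121,  -2.55,2.05,0.00,0.121,  -2.29,2.34,0.00,0.121,  -1.99,2.60,0.00,0.121,  -1.66,2.82,0.00,0.121,  -1.31,3.00,0.00,0.121,  -0.94,3.14,0.00,0.121,  81.40408606067442
```

```bash
python3 -m crank '[8.5,0,0,-4.1,0, 8.5,0,0,-4.1,0, 8.5,-3.23,-0.55,0,0.12, 8.5,-3.27,-0.15,0,0.12, 8.5,-3.27,0.24,0,0.12, 8.5,-3.21,0.63,0,0.12, 8.5,-3.11,1.01,0,0.12, 6,-2.97,1.38,0,0.12]' && python3 -m crank '[4,-2.78,1.73,0,0.12, 4,-2.55,2.05,0,0.12, 4,-2.29,2.34,0,0.12, 4,-1.99,2.6,0,0.12, 4,-1.66,2.82,1,0.125, 4,-1.31,3.0,1,0.125, 4,-0.94,3.14,1,0.122, 4,0,0,0,0]'
python3 - <<'E'
from h import *
np.set_printoptions(precision=4,suppress=True)
q=optics.get_image("side");save(q,"s31")
a=cv2.imread("pics/side0.png");b=cv2.imread("pics/s31.png")
for im in(a,b):
    g=im.max(2).astype(int)
    print("\n".join("".join('#' if v<50 else '+' if v<80 else '.' for v in g[r,210:245]) for r in range(200,230,2)))
p=optics.get_image("wrist");save(p,"w31");g=p["color"].max(2).astype(int)
for r in range(60,300,8): print(r,"".join(chr(48+min(v//25,9)) for v in g[r,200:330:3]))
t=np.array(env.observe()["position"]);print(t,proj(p,[t[0],t[1],.016]))
print("bar cols->",[onz(p,(c,r),.016) for c,r in((262,150),(262,100))])
E
```

```text
time_s: 54.55
position: [0.5592, -0.0481, 0.1324]
tool_rot: [[0.768, 0.64, 0.0], [0.64, -0.768, -0.0], [0.0, 0.0, -1.0]]
ft_force: [0.6, 0.3, 0.1]
grip_width: 0.0751
gripper_force: 0.0
time_s: 55.22
position: [0.4871, -0.2691, 0.1005]
tool_rot: [[0.987, -0.161, -0.002], [-0.161, -0.987, 0.0], [-0.002, 0.0, -1.0]]
ft_force: [-0.6, -0.2, -0.1]
grip_width: 0.0404
gripper_force: 0.0
...................................
..................+................
...........+############+..........
.........##################........
........####################.......
.......#####################.......
.......#####################.......
.......+########+..+#########......
.......+########+++##########++....
........#####################+++...
........####################+++++..
..........################+++++++..
...........+#############+++++++++.
..............########++++++++++++.
............................+++#+..
...................................
...................................
............+############+.........
..........#################+.......
........####################+.....
[... 1256 characters left out ...]
7777677567777777777777777777777
212 67777777777777777677577777777777777777777777
220 66667777667777777777557777777777777777777666
228 56666666667777777676444577777777777776556777
236 66663331166777753654224444777777712333555545
244 21133320156663333222222224577777600233311244
252 11333300056634333333333322444445501133331113
260 13333100056654332222233333444444310113333111
268 23452100167653332222223333444444411012554210
276 11121100477774333313333344444444421012311111
284 11101101777777413313444676444444441011111111
292 11111105777777774476557777776444443111111100
[ 0.4887 -0.2654  0.1018] [259.6733 194.12  ]
bar cols-> [array([ 0.526 , -0.2732,  0.016 ]), array([ 0.5644, -0.2792,  0.016 ])]
```

```bash
python3 - <<'E'
from h import *
np.set_printoptions(precision=3,suppress=True)
q=optics.get_image("side")
for r in range(132,162,2):
    print(r,"".join(chr(48+min(v//25,9)) for v in cv2.imread("pics/side0.png").max(2)[r,262:345].astype(int)),"|","".join(chr(48+min(v//25,9)) for v in q["color"].max(2)[r,262:345].astype(int)))
for X0 in((.422,-.2527,.026),(.453,-.2595,.026),(.613,-.28,.003)): print(X0,proj(q,X0))
p=optics.get_image("wrist")
for X0 in((.422,-.255,.026),(.453,-.26,.026),(.442,-.256,.026),(.61,-.2827,.003),(.577,-.2787,.003)): print(X0,proj(p,X0))
g=p["color"].max(2).astype(int)
for r in range(4,70,6): print(r,"".join(chr(48+min(v//25,9)) for v in g[r,180:350:4]))
for r in range(270,384,6): print(r,"".join(chr(48+min(v//25,9)) for v in g[r,180:350:4]))
E
```

```text
132 66666666666666666666665555555566555555555566665566665555555555555666555555555555666 | 66666666666767666666666555565666665555555666666666666555555555556666655555555555666
134 66666666666666666666666666666666655666666666666555666666655555555566555556655555555 | 67766667766666666666666666666666655666666666666555666666655555555666655556655555555
136 66666544444444444455666666666666666666666666666666655666666555666665556666655566655 | 66776544444444444455666666666666666666666766666666666666666666666666666666655666533
138 66654444345656554344456666666666666666666666666666666666666656666666666666666555556 | 77654444345666654344456677776766666677777777766666666666666666666666666666533333333
140 66544444443333334455434565566667777776766666677666666666666666666666666666666665555 | 66544444444333334455434666666677777777777777777777766666666666666666666654444333333
142 66544444444444444433333333333445655666666666666666666666666666666666666666666666665 | 66544444444444444433333333333456666666676667776666666666667766666665444443334444333
144 6665444444444444444334554333333333333445655566666666
[... 2566 characters left out ...]
7776765777774444111111101111
300 1110001111677777777777777764444211111000011
306 1111111121777777777777677744444411111111111
312 1111111127777767777766666544444441111111111
318 1111111117777777776666666444444441111111111
324 1111111116777777666666664444444431111111111
330 1111111115776666666667754444444411111111111
336 1111111111000010013565411000110011111111111
342 1111111111000000000000000000000011111111111
348 1111111111000101001110000100000011111111111
354 1111111110000000000010010000100101111111111
360 1111111100010000000010001000100000001000111
366 1010000010100010001111000010001000000000011
372 0011111111110000000001101001101000000000100
378 1111111111100000000000000000000100000001001
```

```bash
python3 -m crank '[4,0,0,3,0, 4,0,0,3,0, 4,0,0,2.5,0, 4,0,0,1.35,0, 0,0,0,0,0, 0,0,0,0,0, 0,0,0,0,0, 0,0,0,0,0]' 100 && python3 - <<'E'
from h import *
plan(13,[.606,.0187,.13],-1.590)
E
```

```text
time_s: 56.08
position: [0.4898, -0.2645, 0.0046]
tool_rot: [[0.989, -0.15, 0.002], [-0.15, -0.989, -0.001], [0.002, 0.001, -1.0]]
ft_force: [0.8, 3.2, 3.6]
grip_width: 0.0049
gripper_force: 100.1
0.56,-2.29,-0.96,-0.122,  0.83,-2.20,-0.96,-0.122,  1.09,-2.08,-0.96,-0.122,  1.34,-1.94,-0.96,-0.122,  1.57,-1.76,-0.96,-0.122,  1.77,-1.55,-0.96,-0.122,  1.95,-1.33,-0.96,-0.122,  2.09,-1.08,-0.96,-0.122,  2.21,-0.81,-0.96,-0.122,  2.29,-0.54,-0.96,-0.122,  2.34,-0.26,-0.96,-0.122,  2.35,0.03,-0.96,-0.122,  2.33,0.32,-0.96,-0.122,  -8.604954994378415
```

```bash
python3 -m crank '[0,0,0,-4.1,0, 0,0,0,-4.1,0, 0,0,0,-4.1,0, 0,0.56,-2.29,0,-0.121, 0,0.83,-2.2,0,-0.121, 0,1.09,-2.08,0,-0.121, 0,1.34,-1.94,0,-0.121, 0,1.57,-1.76,0,-0.121]' && python3 -m crank '[0,1.77,-1.55,0,-0.121, 0,1.95,-1.33,0,-0.121, 0,2.09,-1.08,0,-0.121, 0,2.21,-0.81,0,-0.121, 0,2.29,-0.54,0,-0.121, 0,2.34,-0.26,0,-0.121, 0,2.35,0.03,0,-0.121, 0,2.33,0.32,0,-0.125]' && python3 - <<'E'
from h import *
np.set_printoptions(precision=4,suppress=True)
p=optics.get_image("wrist");save(p,"w33")
plan(1,[.606,.0187,.125],0)
g=p["color"].max(2).astype(int)
for r in range(222,340,4): print(r,"".join(chr(48+min(v//18,9)) for v in g[r,210:320:2]))
E
```

```text
time_s: 56.75
position: [0.5342, -0.1547, 0.1268]
tool_rot: [[0.896, 0.444, 0.001], [0.444, -0.896, -0.0], [0.0, 0.001, -1.0]]
ft_force: [0.6, 0.5, -5.0]
grip_width: 0.0047
gripper_force: 99.2
time_s: 57.42
position: [0.6077, 0.0187, 0.1267]
tool_rot: [[0.138, 0.99, 0.0], [0.99, -0.138, -0.0], [-0.0, 0.0, -1.0]]
ft_force: [1.3, -1.3, -4.2]
grip_width: 0.0047
gripper_force: 99.2
-0.40,-0.23,0.17,0.000,  82.65506313598453
222 7777777777799854456677899999995689999999999999998999998
226 7777777777654468888888799999998875699999999999999999999
230 7777777675455688887765799999997777766999999999999999999
234 7777777645555688885554799999995555688689999999989999999
238 7777776555555578875555359999745555677869999999989999999
242 6777776554342111145555337777524555521113899999989999999
246 6777765555411111255555236777424555531111279999999999999
250 6777778867411111355554236777414555542222249999999999999
254 6777768887311111355554226777413555542222228999988999999
258 6777767775111111455554136777413555442111115999988888889
262 6777776552111112455554136777412444442111112999898888889
266 677677664111
[... 423 characters left out ...]
1111111146777521111111111111111111111111
298 1111111111111111111111147777621111111111111111111111111
302 1111111111111111111111247799922111111111111111111111122
306 1111111111111111111112259999942111111111111111111111122
310 1111111111111111111112599999994111111111111111111111112
314 1111111111111111111113599999994211111111111111111111111
318 1111112211111111111113599999995211111111111122221111111
322 1111111111111111111114599999985211111111111122211111111
326 1111111111111111111124444444555311111111111111111111111
330 1111111111111111111124444444545411111111111111111111111
334 1111111111111111111124444555554411111111111111111111111
338 1111111111111111111111112222111111111111111111111111111
```

```bash
python3 -m crank '[0,-0.4,-0.2,0,0.015, 0,0,0,0.5,0, 0,0,0,0.5,0, 0,0,0,0.4,0, 0,0,0,0.3,0, 0,0,0,0.2,0, 0,0,0,0,0, 0,0,0,0,0]'; python3 -c "
from rig import env;s=env.observe();print(s['wrist_torque'])"
```

```text
time_s: 58.13
position: [0.6049, 0.0144, 0.108]
tool_rot: [[0.16, 0.987, 0.001], [0.987, -0.16, 0.002], [0.002, 0.0, -1.0]]
ft_force: [-2.3, 6.5, 5.8]
grip_width: 0.005
gripper_force: 100.7
[ 0.68240734  0.56285352 -0.22472782]
```

```bash
python3 -m crank '[0,0.25,-0.1,0,0, 0,0.05,0,0,0, 0,0,0,0,0, 0,0,0,0.25,0, 0,0,0,0.25,0, 0,0,0,0,0, 0,0,0,0,0, 0,0,0,0,0]'; python3 -c "
from rig import env;s=env.observe();print(s['wrist_torque'])"
```

```text
time_s: 58.8
position: [0.6045, 0.0167, 0.102]
tool_rot: [[0.159, 0.987, -0.0], [0.987, -0.159, 0.0], [-0.0, -0.0, -1.0]]
ft_force: [-0.6, -1.0, -4.6]
grip_width: 0.0045
gripper_force: 99.2
[0.03030422 0.03991852 0.00835639]
```

```bash
python3 -m crank '[0,0,-0.05,0.2,-0.008, 0,0,0,0.3,0, 0,0,0,0.3,0, 0,0,0,0.3,0, 0,0,0,0.15,0, 0,0,0,0.05,0, 0,0,0,0,0, 0,0,0,0,0]'; python3 - <<'E'
from h import *
np.set_printoptions(precision=4,suppress=True)
s=env.observe();print(s['wrist_torque'],s["position"],s["time_s"])
p=optics.get_image("wrist");save(p,"w35");t=np.array(s["position"])
g=p["color"].max(2).astype(int)
for r in range(40,210,5): print(r,"".join(chr(48+min(v//25,9)) for v in g[r,170:350:3]))
for C,z,r in((np.array([.6235,.1405]),.072,.027),(np.array([.6235,.1405]),.034,.036),(t[:2]+.123*np.array(s["tool_rot"])[:2,0],.087,.034)):
    q=np.array([proj(p,[C[0]+r*np.cos(a),C[1]+r*np.sin(a),z]) for a in A]);print(C,q.min(0),q.max(0))
E
```

```text
time_s: 59.47
position: [0.6041, 0.0169, 0.0891]
tool_rot: [[0.151, 0.988, 0.0], [0.988, -0.151, 0.0], [0.0, 0.0, -1.0]]
ft_force: [-0.9, -0.7, -4.6]
grip_width: 0.0047
gripper_force: 99.2
[ 0.0042  0.0616 -0.0685] [0.6041 0.0169 0.0891] 59.4667
40 654444445556666666666666644474237666666667777777777886888888
45 644444445555666666666666644478888666666666667777688876888888
50 444444445555556666666666644478888666666666666676888877888888
55 444444445555555666666666664478888666667777777768888877888888
60 444444445555555545666666664478888666666777765888888877778888
65 443333345555555553446666664478888666666665548888888877777888
70 433333345555555555434445654478888666655564888888888877777888
75 433333334555555555554234444378888656665378888888888866677788
80 533333434555555555555554333378888654458888888888888866667777
85 643334444555555555555555555578888677888888888888888766666677
90 664444444555555555555555555578888788888888888888888766666667
95 666544444555555555555555555678888788888888888888888766666666
100 666654444555555555555555568778888788888888888888888766666666
105 66666654456655555
[... 813 characters left out ...]
6666666666
170 666666666567755555578878888868888788788888888788876666666666
175 666666666557855555568888888868888788788888887788876666666666
180 666666666657775555588878888868888788788888887788876666666666
185 666666666447775555588878888868888788788888887788776666666666
190 666666666547875555578878888868888788788888887788776666666666
195 666666666647865555578887888868888687788887887788776677666666
200 766666666646875555567877888868888687788888887788766666666666
205 666666666646875555568887888868888687788887887788766666666666
[0.6235 0.1405] [209.3927 -66.503 ] [319.6451  61.6225]
[0.6235 0.1405] [205.6146 -49.1373] [322.0584  83.6186]
[0.6227 0.1385] [ 186.5986 -102.1654] [340.9498  78.4953]
```

```bash
python3 -m crank '[0,0,-0.08,0.05,0, 0,0,0,0,0, 0,0,0,0,0, 0,0,0,0,0, 0,0,0,0,0, 0,0,0,0,0, 0,0,0,0,0, 0,0,0,0,0]'; python3 - <<'E'
from h import *
s=env.observe();print(s["wrist_torque"],s["position"],s["time_s"],s["ft_force"])
r=env.close_job();print(r)
E
```

```text
time_s: 60.18
position: [0.6033, 0.0171, 0.0886]
tool_rot: [[0.151, 0.988, 0.0], [0.988, -0.151, -0.0], [-0.0, 0.0, -1.0]]
ft_force: [-0.1, 0.2, -4.4]
grip_width: 0.0048
gripper_force: 99.2
[ 0.00984521  0.02876765 -0.00266553] [0.60325341 0.01705334 0.08862597] 60.1833 [-0.09802961  0.19668192 -4.3796243 ]
the job is handed in; nothing more can be done
None
```

The job was handed in at 60.2 s: the four pellets are in the dish and the crucible stands back in its seat. The shutter arm is held at its balance point, over the shaft and flush to within about 1 mm by the arm's readings, with the plate centred to about 2 mm; seating, flush and centring were not seen in a final picture, and one press on the rim while reseating reached 47 N.

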